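Prise open the stuck lid of a clip-top jar with a palette knife

TASK

The lid of the clip-top herb jar is stuck on its seal. Swing the jar's wire bail up and clear of the lid first, then take the palette knife, work its blade in under the rim of the lid from whichever side has room, prise the lid up with the blade (not with your fingers) and go on until it stands upright or leans back, wide open. Lay the knife down flat on the table, and leave the jar standing where it is and everything else untouched.

Things in the scene. Friction and masses are not known exactly. Their poses are not given: they have to be found in the camera images.
- jar: Square clear-glass clip-top jar of dried green herbs, 98 x 98 mm, 171 mm tall, 1.0 to 1.6 kg, loose on the table. Origin: centre of its underside; z up; its front (bail) faces its own -x, its lid hinge is at +x. Its walls rise straight to 130 mm, then a shoulder slopes inward to the rim, 150 mm above the origin; at the sides the rim lies at y = -41 and +41 mm.
- jar_lid: Round glass lid of the jar with an orange seal, 87 mm across (this entry's axes equal the jar's when shut; origin: the jar's). Shut, it spans x = -41 to +46 mm, y = -44 to +44 mm of the jar's frame, z = 154 to 168 mm, flat below: all round, 4 mm of room for a blade between rim (150) and lid (154), with the sloping shoulder leading in from outside below the lid's edge.
- lid_hinge (a joint): Angle of the lid about its hinge, rad: 0 shut, 1.57 upright, stop at 1.66. The axis is parallel to the jar's y through the point hinge_axis. Stiff: it takes about 0.1 N m (2 N on a blade 50 mm from the axis), and the lid stays where it is left.
- hinge_axis (a point): Point on the lid's hinge axis, at x = +48 mm, y = 0, z = 154 mm of the jar's frame.
- bail_hinge (a joint): Angle of the wire bail, rad: 0 clamped down in front of the jar, stop at 1.75 where it stands up in front of the lid; it turns very easily and stays where it is left. Axis parallel to the jar's y, at x = -19 mm, z = 140 mm of the jar's frame; opening carries the loop forward (-x) and up on a radius of 53 mm.
- bail_grip (a point): Middle of the bail's finger loop, which can be pinched from its two sides: 30 mm wide along the jar's y, 3 mm thick and 18 mm high. With the bail shut it hangs 8 mm in front of the glass, at x = -54 mm, z = 101 mm of the jar's frame; the lid and rim reach out above it, so come at it tilted from the front.
- palette_knife: Palette knife, black handle, straight steel blade, 195 mm, 85 g, lying flat. Origin: on its underside below the handle's middle; x along the blade to the tip, z up. Handle x = -50 to +50 mm, 18 wide, 20 high. Blade x = 58 to 145, 18 wide, 1.8 thick (last 7 mm: 1 thick), middle plane 10 mm above the underside. Balances at x = 25.
- knife_tip (a point): Tip of the blade, at x = 145 mm, z = 10 mm of the knife's frame.
- sauce_bottle: Bystander: glass bottle with a white cap, 52 x 76 mm, 192 mm tall, close beside the jar, on its left or its right: no room for the knife on that side. Origin: centre of its underside.
- salt_shaker: Bystander: clear shaker with a grey cap, 44 mm across, 90 mm tall, close beside the jar on the side away from the bottle; low enough to work above. Origin: centre of its underside.
- garlic_bulb: Bystander: garlic bulb, 53 mm. Origin: centre of its underside.
- cork_jar: Bystander: small white jar with a cork, 43 mm across, 75 mm tall. Origin: centre of its underside.
- dial_timer: Bystander: white wind-up kitchen timer, 67 mm across, 61 mm tall. Origin: centre of its underside.

How it is judged:
By the outcome, as a careful person would: the job done as asked, in the order asked, and still so for the second after the job is handed in, with the robot touching nothing.
It also fails if it takes over 72 s, if anything falls off the work surface, if the arm or the gripper's body presses on something with over 40 N, if the wrist force passes 120 N, or if a joint passes its speed limit or range.

ROBOT

A 7-joint arm with a two-finger parallel gripper is mounted at the origin on a cart in front of the work surface, level with it; the furniture and walls round the work are solid. World frame = base frame: x ahead of the robot, y to its left, z up, the work surface at z = 0. Lengths are in m, angles in rad, forces in N, time in s.
With the tool pointing down it reaches from about 0.35 to 0.775 m from the base axis. Payload 3.1 kg.
Tool frame: the origin (TCP) lies midway between the tips of the shut fingers; the grasp point (between the pads) lies 19 mm behind it (manip.pinch_z is the z of the grasp point in the tool frame, in m); z points along the fingers, y is the line along which they close (so a half turn about z gives the same grasp; the last joint's range is limited). The gripper opens to 85 mm and grips with 20 to 120 N. Pads are 22 mm wide; open, the fingers measure 114 mm over their backs; the gripper's body (76 mm by 85 mm) begins 54 mm behind the grasp point. The pads swing forward as they close: fully open they stand 13 mm farther back than shut.
Start: joints at [-1.165, 0.311, 0.014, 1.512, -0.004, 1.319, -0.027], TCP at [0.238, 0.496, 0.231] pointing down, gripper open.
Joint ranges: [-2.7, 2.7], [-0.3, 1.91], [-1.27, 1.3], [0.12, 2.57], [-1.44, 4.58], [0.2, 2.03], [-3.05, 3.05]. Speed limits (rad/s): [2.79, 2.79, 3.14, 3.14, 3.14, 3.14, 3.14].

INTERFACE

Orientations are given as a 3x3 rotation matrix whose columns are the frame's x, y, z axes.
In Python, from plant import manip, capture, get_calibration gives the robot as it stands.
- The arm moves only by the tool servo_tool, never from a script. Its argument "commands" is a list of rows, each a list of 6 numbers: the shift along the tool's x, y, z scaled (see below), then the turn, a rotation vector about the tool's x, y, z scaled (see below). In form: [[tx, ty, tz, wx, wy, wz], ...]. A call has 1 to 5 rows; each row is the pose to reach, as a shift and turn from the pose commanded when the call began, along the tool's axes at that moment; what a row does not reach only later rows make up. The controller multiplies each number of a shift by 300 mm and each number of a turn by 120 degrees. A row lasts 1/12 s, in which the tool goes at most 41.7 mm and 7.16 degrees, less where a joint would pass 70% of its speed; a pose out of reach is approached as far as the arm can. A call with a number of a shift or a turn outside -1 to 1 is refused whole. A call with a gripper value outside its range is refused whole. "grip" is the closure, from -1 (fully open) to 1 (shut), set as the call begins (left out, the last holds). The fingers move at their own pace and stop on an object; "force" is the grip in N (left out, the last holds). Time passes only in rows, so rows that repeat a pose let the fingers close. It gives the time, the measured TCP pose, the force, the opening and the grip force at its end, in the units of the state.
- manip.get_state(): the state, without advancing time (a new reading comes with each control period).
- capture(name): name is "scene" or "top" or "wrist"; returns the picture (400x640x3 uint8, blue, green, red); there is no depth.
- get_calibration(name): a dict with "fx", "fy", "cx", "cy" (pixels), "rvec" (rotation vector, rad) and "tvec" (3), from world to camera coordinates, as OpenCV has them; the wrist camera has in their place "T_tool_cam" (4x4, takes a point from camera to tool coordinates, whose origin is the TCP and whose axes are the flange's). Camera axes: x right, y down, z forward; pixel columns grow to the right and rows downward; lengths in m; the calibration is good to about 2 mm. A picture is of the moment at which its call begins: read the wrist's pose just before it. get_calibration takes no time and is no camera call.
- manip.job_done(): hands the job in; it is judged then, once.
The state is a dict: "time": time; "joint_positions": joint angles; "joint_vel": joint speeds; "joint_efforts": joint torques, N m; "ee_pos": TCP position; "ee_rot": TCP orientation; "ft_force": force on the tool from outside, world axes, zero at the start; "ft_torque": the same for the moment, N m; "opening": finger opening in m; "gripper_force": force on a finger pad.
Only numpy, scipy, OpenCV 4.12 (cv2) and the standard library are available. Lean on these libraries where they do the work, as an engineer would, in place of code of your own. Each camera call takes 0.05 s, during which the arm holds its last target. There are 200 camera calls.

## Working session

There is one attempt and no reset: what is moved stays moved. The work goes in short steps, Python scripts to look and compute and a tool call to move; the robot and the scene stay as the last step left them, time stands still between calls to the robot, and variables do not carry over. Pictures are saved under pics/ and viewed, at most 10 in all, crops included, and the job is handed in when it is done.

Besides the shell and the picture viewer there is one more tool, called after "Call:" as a command line: name --pt "numbers of a row" for each row, then --argument value for the rest. servo_tool: Moves the arm, as the interface text tells. Its arguments: {"type":"object","properties":{"commands":{"type":"array"},"grip":{"type":"number"},"force":{"type":"number"}},"required":["commands"]}

```bash
ls; mkdir -p pics; python3 - <<'E'
from plant import manip, capture, get_calibration
import cv2,numpy as np
for n in("scene","top"):
    cv2.imwrite(f"pics/{n}0.png",capture(n)); c=get_calibration(n)
    R=cv2.Rodrigues(np.array(c["rvec"]))[0]; print(n,c,"campos",-R.T@np.array(c["tvec"]))
print(get_calibration("wrist"),manip.pinch_z)
print(manip.get_state())
E
```

```text
pics
scene {'fx': 421.27778371302827, 'fy': 421.27778371302827, 'cx': 316.5222164904387, 'cy': 196.6337117204823, 'rvec': array([ 2.02602524, -0.46122521,  0.30703229]), 'tvec': array([-0.37295725,  0.30661782,  0.66565535])} campos [ 0.12555108 -0.55525021  0.59341619]
top {'fx': 427.13846382439993, 'fy': 427.13846382439993, 'cx': 315.835471065389, 'cy': 195.50765051892384, 'rvec': array([ 2.14159502, -2.1888942 ,  0.05693268]), 'tvec': array([0.27166146, 0.50643523, 1.00238155])} campos [0.42782867 0.23127251 1.04810354]
{'fx': 311.7967484693317, 'fy': 311.7967484693317, 'cx': 322.01059162533176, 'cy': 199.4846127297238, 'T_tool_cam': array([[-3.95818018e-04, -9.56989669e-01, -2.90121727e-01,
         7.38706090e-02],
       [ 9.99999879e-01, -2.93710749e-04, -3.95488535e-04,
         1.37554796e-03],
       [ 2.93266573e-04, -2.90121849e-01,  9.56989669e-01,
        -1.42880093e-01],
       [ 0.00000000e+00,  0.00000000e+00,  0.00000000e+00,
         1.00000000e+00]])} -0.0187
{'time': 0.1, 'joint_positions': array([-1.16470685,  0.31168668,  0.01402574,  1.51290021, -0.00438984,
        1.31922254, -0.02717757]), 'joint_vel': array([ 0.00049584, -0.00111855, -0.00023495, -0.00193653, -0.00015125,
        0.00113224,  0.00157754]), 'joint_efforts': array([ 9.13271324e-04, -3.80850756e+01,  1.46808196e-01, -2.31239909e+01,
        1.23836604e-02,  8.13314226e-03, -2.56143778e-05]), 'ee_pos': array([0.23785524, 0.49517233, 0.23030589]), 'ee_rot': array([[-9.01436879e-01,  4.32909735e-01, -8.45011669e-04],
       [ 4.32910546e-01,  9.01434631e-01, -2.01637808e-03],
       [-1.11186920e-04, -2.18345203e-03, -9.99997610e-01]]), 'ft_force': array([ 0.2226814 , -0.29784924,  0.045964  ]), 'ft_torque': array([ 0.0264953 , -0.03735593, -0.01802153]), 'gripper_force': 0.0, 'opening': 0.08530509567538384}
```

View pics/scene0.png

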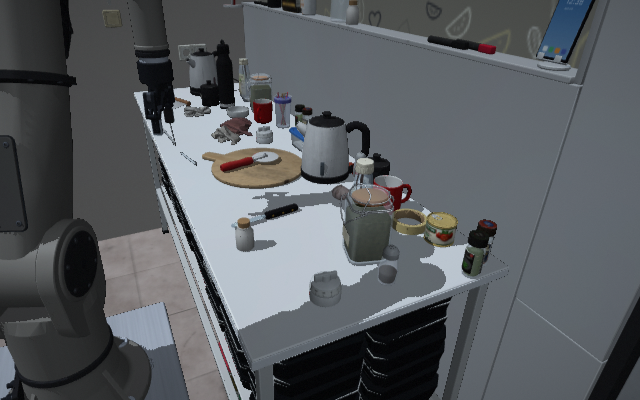

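View pics/top0.png

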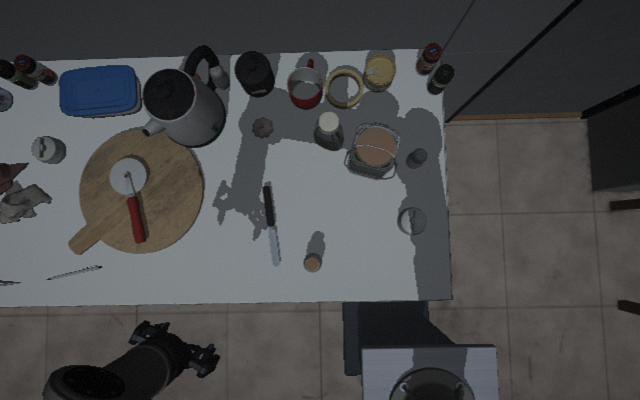

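The scene view shows the jar at about (367,225), the knife at (275,215) and the timer at (325,290). In the top view the jar is at (375,148), the bottle (328,130) is on its left and the shaker (416,157) on its right. The knife runs from (266,185) to (277,264).

```bash
python3 - <<'E'
import cv2,numpy as np
t=cv2.imread("pics/top0.png");s=cv2.imread("pics/scene0.png")
a=cv2.resize(t[105:195,305:435],None,fx=4,fy=4,interpolation=2)[:300] if 0 else cv2.resize(t[110:190,310:435],(500,320),interpolation=2)
b=cv2.resize(s[150:270,320:410],(300,400)if 0 else(420,560),interpolation=2)
k=cv2.resize(t[175:275,240:330],(270,300),interpolation=2)
M=np.zeros((600,800,3),np.uint8)
M[:320,:375]=cv2.resize(t[110:190,335:410+0],(375,320),interpolation=2)[:, :375]  # x5 , x4
M[320:600,:270]=k[:280]
M[:560,380:800]=b
cv2.imwrite("pics/m1.png",M)
E
```

```text
(no output)
```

View pics/m1.png

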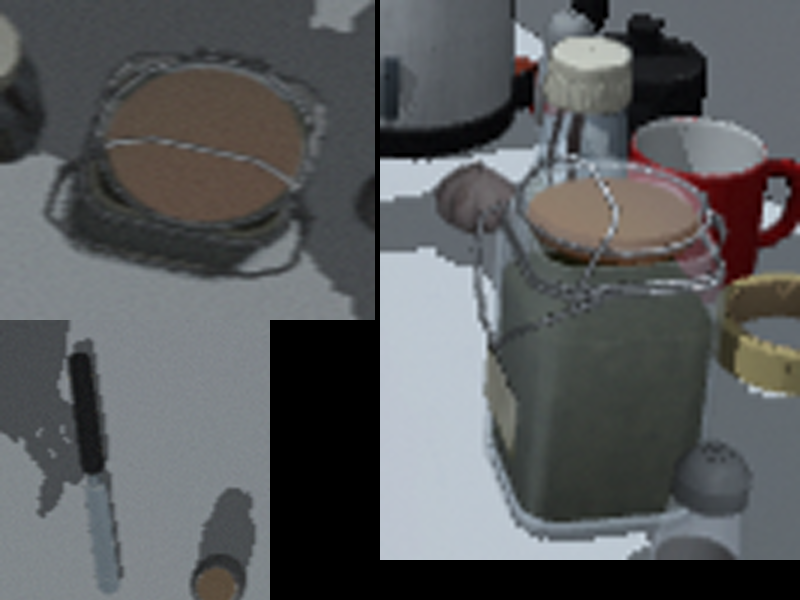

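```bash
cat > h.py <<'E'
import cv2,numpy as np
from scipy.optimize import least_squares
from plant import manip, capture, get_calibration
def cam(n,st=None):
    c=get_calibration(n); K=np.array([[c["fx"],0,c["cx"]],[0,c["fy"],c["cy"]],[0,0,1]])
    if n=="wrist":
        st=st or manip.get_state(); T=np.eye(4);T[:3,:3]=st["ee_rot"];T[:3,3]=st["ee_pos"]
        T=np.linalg.inv(T@c["T_tool_cam"]); return K,T[:3,:3],T[:3,3]
    return K,cv2.Rodrigues(np.array(c["rvec"]))[0],np.array(c["tvec"])
def ray(n,uv,z,C=None):
    K,R,t=C or cam(n); d=R.T@np.linalg.solve(K,[*uv,1]); o=-R.T@t
    return o+d*(z-o[2])/d[2]
def proj(n,P,C=None):
    K,R,t=C or cam(n); q=(np.atleast_2d(P)@R.T+t)@K.T; return q[:,:2]/q[:,2:]
def Rz(d):
    d=np.radians(d);return np.array([[np.cos(d),-np.sin(d),0],[np.sin(d),np.cos(d),0],[0,0,1]])
def go(p,R,st=None):
    "shift and turn (in command units) from the present pose"
    st=st or manip.get_state(); r0=np.array(st["ee_rot"])
    return np.round(np.r_[r0.T@(np.array(p)-st["ee_pos"])/.3, cv2.Rodrigues(r0.T@R)[0].ravel()/np.radians(120)],4)
E
python3 - <<'E'
from h import *
print("lid top",ray("top",(375.8,145.8),.168),"scene",ray("scene",(370.8,196.1),.168))
a,b=ray("top",(349,168),0.0),ray("top",(383,178),0.0);print("front base?",a,b)
for z in(.02,):print("handle end",ray("top",(266.7,185.5),.012))
print("tip",ray("top",(276.7,265),.01))
for n,uv,z in(("bottle cap",(328,122),.19),("shaker",(419,155),.09),("timer",(412,220),.06),("cork",(313,263),.075)):print(n,ray("top",uv,z))
J=np.array([.62,.09,0])
E
```

```text
lid top [0.60123344 0.12959864 0.168     ] scene [0.59479796 0.10448552 0.168     ]
front base? [0.58056781 0.17789702 0.        ] [0.55367653 0.0951232  0.        ]
handle end [0.54065974 0.38071013 0.012     ]
tip [0.34735866 0.35892568 0.01      ]
bottle cap [0.64873814 0.22784092 0.19      ]
shaker [0.59303496 0.02435472 0.09      ]
timer [0.44784533 0.0398899  0.06      ]
cork [0.35537282 0.26865459 0.075     ]
```

```bash
cat >> h.py <<'E'
from scipy.spatial.transform import Rotation as Ro, Slerp
J=np.array([.600,.128,0]); YAW=-17.
def jp(x,y,z): return J+Rz(YAW)@np.array([x,y,z])
def tool(zdir,ydir):
    z=np.array(zdir)/np.linalg.norm(zdir); y=ydir-z*np.dot(ydir,z); y/=np.linalg.norm(y)
    return np.column_stack([np.cross(y,z),y,z])
def jtool(a,y=(0,-1,0)):
    "tool pitched a deg below horizontal, heading the jar's +x"
    a=np.radians(a); return Rz(YAW)@tool(np.array([np.cos(a),0,-np.sin(a)]),np.array(y,float))
def plan(wps,st=None):
    "print one shift+turn goal per call, through waypoints (p,R,ncalls)"
    st=st or manip.get_state(); p,R=np.array(st["ee_pos"]),np.array(st["ee_rot"])
    for q,S,n in wps:
        p0,sl=p.copy(),Slerp([0,1],Ro.from_matrix([R,S]))
        for i in range(n):
            u=(i+1)/n; pn=p0+u*(np.array(q)-p0); Rn=sl(u).as_matrix()
            c=np.round(np.r_[R.T@(pn-p)/.3,Ro.from_matrix(R.T@Rn).as_rotvec()/np.radians(120)],3)
            print(c.tolist()); p=p+R@c[:3]*.3; R=R@Ro.from_rotvec(c[3:]*np.radians(120)).as_matrix()
        print("-- at",p.round(4))
def show():
    s=manip.get_state(); print("t",round(s["time"],2),"p",s["ee_pos"].round(4),"z",s["ee_rot"][:,2].round(3),"q",s["joint_positions"].round(2),"F",s["ft_force"].round(1))
E
python3 - <<'E'
from h import *
print(jp(-54,0,101)); J0=jp(-.054,0,.101); print(J0)
plan([(jp(-.18,0,.25),jtool(89),5),(jp(-.16,0,.2),jtool(40),2)])
E
```

```text
[-51.04045682  15.91607206 101.        ]
[0.54835954 0.14378807 0.101     ]
[-0.205, -0.134, -0.013, -0.002, 0.001, 0.286]
[-0.245, 0.005, -0.013, -0.003, 0.0, 0.285]
[-0.2, 0.141, -0.014, -0.002, 0.001, 0.286]
[-0.085, 0.23, -0.012, -0.003, 0.001, 0.285]
[0.059, 0.238, -0.011, -0.003, 0.0, 0.286]
-- at [0.4279 0.1807 0.2499]
[0.032, 0.0, 0.084, 0.0, 0.204, 0.0]
[-0.006, 0.0, 0.089, 0.0, 0.204, 0.0]
-- at [0.4469 0.1748 0.2   ]
```

Call:
servo_tool --pt "-0.205 -0.134 -0.013 0 0 0.286" --pt "-0.205 -0.134 -0.013 0 0 0.286" --pt "-0.205 -0.134 -0.013 0 0 0.286" --pt "-0.205 -0.134 -0.013 0 0 0.286" --pt "-0.205 -0.134 -0.013 0 0 0.286"

```text
time: 0.52
ee_pos: [0.2765, 0.4319, 0.2349]
ee_rot: [[-0.494, 0.87, -0.001], [0.87, 0.494, -0.001], [-0.0, -0.001, -1.0]]
ft_force: [-0.1, 0.4, 0.0]
opening: 0.0855
gripper_force: 0.0
```

Call:
servo_tool --pt "-0.245 0.005 -0.013 0 0 0.285" --pt "-0.245 0.005 -0.013 0 0 0.285" --pt "-0.245 0.005 -0.013 0 0 0.285" --pt "-0.245 0.005 -0.013 0 0 0.285" --pt "-0.245 0.005 -0.013 0 0 0.285"

```text
time: 0.93
ee_pos: [0.3145, 0.3691, 0.2388]
ee_rot: [[0.081, 0.997, -0.001], [0.997, -0.081, -0.0], [-0.001, -0.001, -1.0]]
ft_force: [-1.3, -0.1, 0.5]
opening: 0.0853
gripper_force: 0.0
```

Call:
servo_tool --pt "-0.2 0.141 -0.014 0 0 0.286" --pt "-0.2 0.141 -0.014 0 0 0.286" --pt "-0.2 0.141 -0.014 0 0 0.286" --pt "-0.2 0.141 -0.014 0 0 0.286" --pt "-0.2 0.141 -0.014 0 0 0.286"

```text
time: 1.35
ee_pos: [0.3522, 0.3062, 0.243]
ee_rot: [[0.628, 0.778, -0.001], [0.778, -0.628, -0.0], [-0.001, -0.0, -1.0]]
ft_force: [-0.3, -0.3, -0.5]
opening: 0.0858
gripper_force: 0.0
```

Call:
servo_tool --pt "-0.085 0.23 -0.012 0 0 0.285" --pt "-0.085 0.23 -0.012 0 0 0.285" --pt "-0.085 0.23 -0.012 0 0 0.285" --pt "-0.085 0.23 -0.012 0 0 0.285" --pt "-0.085 0.23 -0.012 0 0 0.285"

```text
time: 1.77
ee_pos: [0.3903, 0.2433, 0.2465]
ee_rot: [[0.957, 0.29, -0.001], [0.29, -0.957, -0.0], [-0.001, 0.0, -1.0]]
ft_force: [0.3, -0.2, 0.4]
opening: 0.0856
gripper_force: 0.0
```

Call:
servo_tool --pt "0.059 0.238 -0.011 0 0 0.286" --pt "0.059 0.238 -0.011 0 0 0.286" --pt "0.059 0.238 -0.011 0 0 0.286" --pt "0.059 0.238 -0.011 0 0 0.286" --pt "0.059 0.238 -0.011 0 0 0.286"

```text
time: 2.18
ee_pos: [0.4283, 0.1804, 0.2498]
ee_rot: [[0.954, -0.3, -0.001], [-0.3, -0.954, -0.0], [-0.001, 0.001, -1.0]]
ft_force: [-0.5, 0.3, 0.0]
opening: 0.0852
gripper_force: 0.0
```

Call:
servo_tool --pt "0.032 0 0.084 0 0.204 0" --pt "0.032 0 0.084 0 0.204 0" --pt "0.032 0 0.084 0 0.204 0" --pt "0.032 0 0.084 0 0.204 0" --pt "0.032 0 0.084 0 0.204 0"

```text
time: 2.6
ee_pos: [0.4335, 0.1798, 0.2228]
ee_rot: [[0.874, -0.285, 0.394], [-0.259, -0.958, -0.12], [0.412, 0.003, -0.911]]
ft_force: [-1.4, -0.9, 0.2]
opening: 0.0858
gripper_force: 0.0
```

```bash
python3 - <<'E'
from h import *
show(); s=manip.get_state(); im=capture("wrist"); cv2.imwrite("pics/w1.png",im)
import pickle; pickle.dump(s,open("w1.pkl","wb"))
E
```

```text
t 2.6 p [0.4335 0.1798 0.2228] z [ 0.394 -0.12  -0.911] q [-1.14 -0.06  0.42  2.03  0.46  0.98 -2.8 ] F [-1.4 -0.9  0.2]
```

View pics/w1.png

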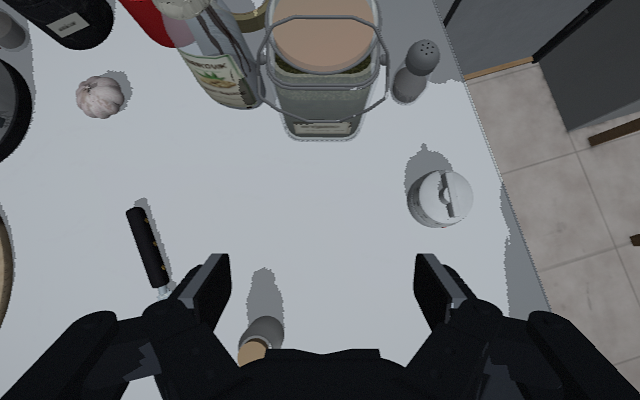

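```bash
cat >> h.py <<'E'
def model(Jx,yaw):
    f=lambda P:np.array([Jx[0],Jx[1],0])+np.array(P)@Rz(yaw).T
    t=np.linspace(0,2*np.pi,40); L=[]
    for z in(.154,.168): L.append(f(np.c_[.0025+.0435*np.cos(t),.0435*np.sin(t),0*t+z]))
    h=.049
    for z in(0,.13): L.append(f([[-h,-h,z],[-h,h,z],[h,h,z],[h,-h,z],[-h,-h,z]]))
    for a,b in((-h,-h),(-h,h)): L.append(f([[a,b,0],[a,b,.13]]))
    L.append(f([[-.054,s*.015,z] for s,z in((-1,.11),(1,.11),(1,.092),(-1,.092),(-1,.11))])) 
    return L
def overlay(n,im,box,k,Jx,yaw,C=None,draw=True):
    x0,y0,x1,y1=box; o=cv2.resize(im[y0:y1,x0:x1],None,fx=k,fy=k,interpolation=cv2.INTER_CUBIC)
    if draw:
        for i,P in enumerate(model(Jx,yaw)):
            q=(proj(n,P,C)-[x0,y0]+.5)*k; cv2.polylines(o,[q.astype(int)],False,[(0,0,255),(0,255,255),(255,0,0),(255,0,255),(0,255,0),(0,255,0),(255,255,0)][i],1)
    return o
E
python3 - <<'E'
from h import *; import pickle
s=pickle.load(open("w1.pkl","rb")); C=cam("wrist",s)
w=cv2.imread("pics/w1.png"); t=cv2.imread("pics/top0.png"); sc=cv2.imread("pics/scene0.png")
J2=(.600,.128);Y=-17
a=overlay("wrist",w,(245,0,400,150),2.5,J2,Y,C,False); b=overlay("wrist",w,(245,0,400,150),2.5,J2,Y,C)
c=overlay("top",t,(335,110,415,190),2.8,J2,Y); d=overlay("scene",sc,(325,165,405,275),2,J2,Y)
M=np.zeros((600,800,3),np.uint8)
for i,x,y in((a,0,0),(b,400,0),(c,0,376),(d,400,376)): i=i[:600-y,:800-x]; M[y:y+i.shape[0],x:x+i.shape[1]]=i
cv2.imwrite("pics/m2.png",M)
E
```

```text
(no output)
```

View pics/m2.png

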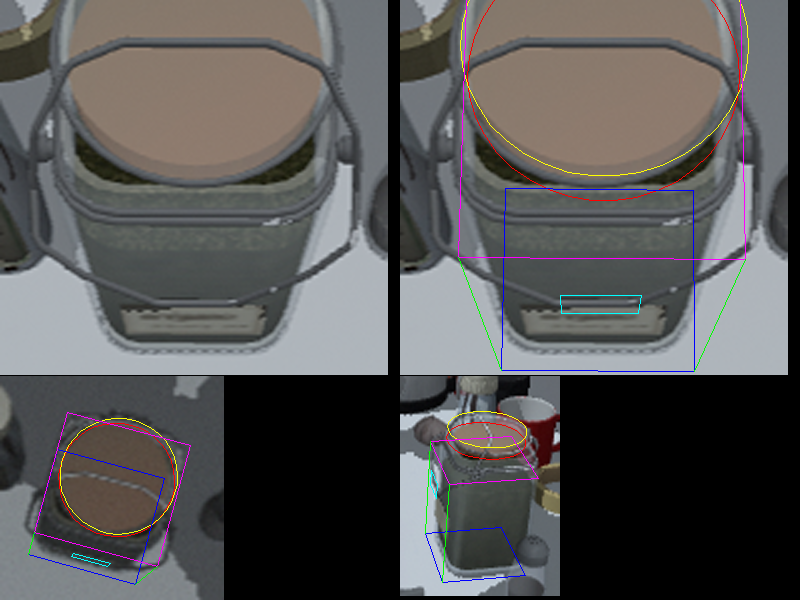

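```bash
python3 - <<'E'
from h import *; import pickle
s=pickle.load(open("w1.pkl","rb")); C=cam("wrist",s)
p=lambda x,y,z:ray("wrist",(245+x/2.5-.5,y/2.5-.5),z,C)
for n,q in dict(frontL=(125,340,0.),frontR=(285,340,0.),frontM=(205,346,0.),lidbot=(200,184,.16),lidL=(66,70,.16),lidR=(337,70,.16),rimL=(55,150,.150),kL=(45,145,.14),kR=(347,148,.14),barL=(155,302,.101),barR=(235,302,.101)).items():
    w=p(*q); print(n,w.round(4),"jar frame",(Rz(-YAW)@(w-J)*1000).round(1))
a,b=p(155,302,.1),p(235,302,.1);print(np.degrees(np.arctan2(*(a-b)[1::-1]))-90)
a,b=p(45,145,.14),p(347,148,.14);print(np.degrees(np.arctan2(*(a-b)[1::-1]))-90)
a,b=p(125,340,0),p(285,340,0);print(np.degrees(np.arctan2(*(a-b)[1::-1]))-90)
E
```

```text
frontL [0.5793 0.1735 0.    ] jar frame [-33.1  37.5   0. ]
frontR [0.5561 0.0953 0.    ] jar frame [-32.4 -44.1   0. ]
frontM [0.5647 0.1353 0.    ] jar frame [-35.9  -3.3   0. ]
lidbot [0.5631 0.1404 0.16  ] jar frame [-38.9   1.1 160. ]
lidL [0.6113 0.1696 0.16  ] jar frame [ -1.4  43.  160. ]
lidR [0.5873 0.0885 0.16  ] jar frame [ -0.6 -41.5 160. ]
rimL [0.5929 0.1799 0.15  ] jar frame [-22.   47.6 150. ]
kL [0.602  0.1827 0.14  ] jar frame [-14.1  52.9 140. ]
kR [0.5723 0.086  0.14  ] jar frame [-14.2 -48.3 140. ]
barL [0.5543 0.1601 0.101 ] jar frame [-53.1  17.3 101. ]
barR [0.5457 0.1311 0.101 ] jar frame [-52.8 -12.9 101. ]
-16.50959074069955
-17.074419739340243
-16.520435911815113
```

```bash
cat >> h.py <<'E'
J=J+Rz(-17)@np.array([.003,.0015,0]); YAW=-16.7
E
python3 - <<'E'
from h import *
R=jtool(30)
plan([(jp(-.15,0,.16),R,2),(jp(-.095,0,.0725),R,1)])
E
```

```text
[-0.005, 0.0, 0.114, 0.0, 0.149, 0.0]
[-0.041, 0.0, 0.108, 0.001, 0.148, 0.001]
-- at [0.4596 0.1717 0.1598]
[-0.16, 0.0, 0.304, -0.0, 0.0, -0.0]
-- at [0.5123 0.156  0.0726]
```

Call:
servo_tool --pt "-0.005 0 0.114 0 0.149 0" --pt "-0.005 0 0.114 0 0.149 0" --pt "-0.005 0 0.114 0 0.149 0" --pt "-0.005 0 0.114 0 0.149 0" --pt "-0.005 0 0.114 0 0.149 0" --grip 1 --force 40

```text
time: 3.07
ee_pos: [0.4495, 0.1674, 0.2137]
ee_rot: [[0.793, -0.295, 0.533], [-0.272, -0.954, -0.124], [0.545, -0.047, -0.837]]
ft_force: [-0.2, 0.1, 0.6]
opening: 0.0258
gripper_force: 0.0
```

Call:
servo_tool --pt "-0.041 0 0.108 0 0.148 0" --pt "-0.041 0 0.108 0 0.148 0" --pt "-0.041 0 0.108 0 0.148 0" --pt "-0.041 0 0.108 0 0.148 0" --pt "-0.041 0 0.108 0 0.148 0"

```text
time: 3.48
ee_pos: [0.4514, 0.1597, 0.2251]
ee_rot: [[0.699, -0.277, 0.659], [-0.285, -0.953, -0.099], [0.656, -0.119, -0.745]]
ft_force: [-0.2, -0.5, 0.8]
opening: -0.0001
gripper_force: 0.0
```

Call:
servo_tool --pt "-0.05 0 0.1 0 0 0" --pt "-0.1 0 0.19 0 0 0" --pt "-0.15 0 0.28 0 0 0" --pt "-0.16 0 0.304 0 0 0" --pt "-0.16 0 0.304 0 0 0"

```text
time: 3.9
ee_pos: [0.4503, 0.1343, 0.1661]
ee_rot: [[0.71, -0.269, 0.65], [-0.288, -0.954, -0.08], [0.642, -0.13, -0.755]]
ft_force: [0.1, -0.7, 0.4]
opening: -0.0001
gripper_force: 0.0
```

```bash
python3 - <<'E'
from h import *
show(); s=manip.get_state(); C=cam("wrist",s); w=capture("wrist"); sc=capture("scene")
print(s["opening"]); plan([(jp(-.061,0,.0715),jtool(30),1)])
a=overlay("wrist",w,(200,100,440,400),2,J,YAW,C); d=overlay("scene",sc,(300,130,420,280),2.6,J,YAW)
M=np.zeros((600,800,3),np.uint8)
for i,x,y in((a,0,0),(d,480,0)): M[y:y+i.shape[0],x:x+i.shape[1]]=i
cv2.imwrite("pics/m3.png",M)
E
```

```text
t 3.9 p [0.4503 0.1343 0.1661] z [ 0.65  -0.08  -0.755] q [ 0.74 -0.24 -1.27  2.36  0.66  0.35 -3.04] F [ 0.1 -0.7  0.4]
-5.7299220493514656e-05
[0.01, -0.066, 0.444, -0.049, 0.163, -0.042]
-- at [0.5449 0.1462 0.0715]
```

View pics/m3.png

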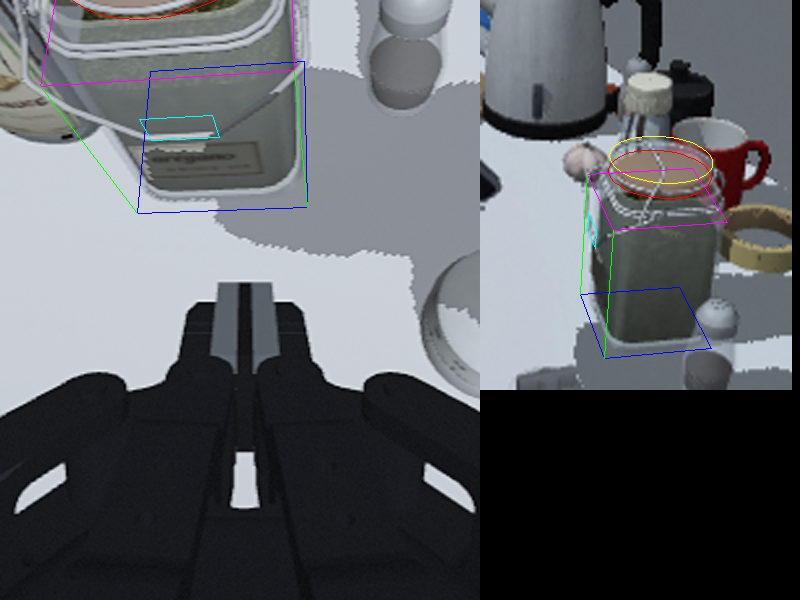

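The bail's bar is in view at about (177,135) in the left crop and matches the model. The arm stopped at its j3 and j7 limits before reaching the commanded pose, so I'll turn the tool half about its z axis.

Call:
servo_tool --pt "0 0 0 0 0 -0.06" --pt "0 0 0 0 0 -0.12" --pt "0 0 0 0 0 -0.18" --pt "0 0 0 0 0 -0.24" --pt "0 0 0 0 0 -0.29"

```text
time: 4.42
ee_pos: [0.4507, 0.1412, 0.168]
ee_rot: [[0.73, 0.199, 0.654], [0.322, -0.944, -0.071], [0.603, 0.262, -0.753]]
ft_force: [0.2, 0.3, -0.1]
opening: -0.0001
gripper_force: 0.0
```

```bash
python3 - <<'E'
from h import *
show(); print(manip.get_state()["ee_rot"].round(3),[x for x in dir(manip) if x[0]!='_'])
E
```

```text
t 4.42 p [0.4507 0.1412 0.168 ] z [ 0.654 -0.071 -0.753] q [ 0.58 -0.16 -1.17  2.36  0.85  0.42 -2.62] F [ 0.2  0.3 -0.1]
[[ 0.73   0.199  0.654]
 [ 0.322 -0.944 -0.071]
 [ 0.603  0.262 -0.753]] ['MotionError', 'get_state', 'job_done', 'pinch_z']
```

```bash
python3 - <<'E'
from h import *
R=jtool(55,(0,1,0))
plan([(jp(-.14,0,.17),R,5)])
E
```

```text
[0.016, -0.015, 0.006, 0.016, -0.011, -0.246]
[0.02, -0.004, 0.005, 0.017, -0.012, -0.247]
[0.021, 0.006, 0.006, 0.016, -0.011, -0.246]
[0.015, 0.016, 0.004, 0.017, -0.012, -0.247]
[0.005, 0.021, 0.003, 0.016, -0.011, -0.246]
-- at [0.469  0.1688 0.17  ]
```

Call:
servo_tool --pt "0.016 -0.015 0.006 0.016 -0.011 -0.246" --pt "0.016 -0.015 0.006 0.016 -0.011 -0.246" --pt "0.016 -0.015 0.006 0.016 -0.011 -0.246" --pt "0.016 -0.015 0.006 0.016 -0.011 -0.246" --pt "0.016 -0.015 0.006 0.016 -0.011 -0.246"

```text
time: 4.83
ee_pos: [0.4546, 0.1468, 0.1684]
ee_rot: [[0.548, 0.555, 0.626], [0.742, -0.669, -0.055], [0.388, 0.494, -0.778]]
ft_force: [0.1, -0.3, 0.5]
opening: 0.0001
gripper_force: 0.0
```

Call:
servo_tool --pt "0.02 -0.004 0.005 0.017 -0.012 -0.247" --pt "0.02 -0.004 0.005 0.017 -0.012 -0.247" --pt "0.02 -0.004 0.005 0.017 -0.012 -0.247" --pt "0.02 -0.004 0.005 0.017 -0.012 -0.247" --pt "0.02 -0.004 0.005 0.017 -0.012 -0.247"

```text
time: 5.25
ee_pos: [0.4579, 0.1515, 0.1686]
ee_rot: [[0.213, 0.778, 0.592], [0.974, -0.219, -0.062], [0.081, 0.589, -0.804]]
ft_force: [0.8, -0.1, -0.6]
opening: -0.0002
gripper_force: 0.0
```

Call:
servo_tool --pt "0.021 0.006 0.006 0.016 -0.011 -0.246" --pt "0.021 0.006 0.006 0.016 -0.011 -0.246" --pt "0.021 0.006 0.006 0.016 -0.011 -0.246" --pt "0.021 0.006 0.006 0.016 -0.011 -0.246" --pt "0.021 0.006 0.006 0.016 -0.011 -0.246"

```text
time: 5.67
ee_pos: [0.4613, 0.1568, 0.1682]
ee_rot: [[-0.189, 0.804, 0.564], [0.955, 0.285, -0.087], [-0.231, 0.522, -0.821]]
ft_force: [0.1, 0.3, -0.8]
opening: -0.0001
gripper_force: 0.0
```

Call:
servo_tool --pt "0.015 0.016 0.004 0.017 -0.012 -0.247" --pt "0.015 0.016 0.004 0.017 -0.012 -0.247" --pt "0.015 0.016 0.004 0.017 -0.012 -0.247" --pt "0.015 0.016 0.004 0.017 -0.012 -0.247" --pt "0.015 0.016 0.004 0.017 -0.012 -0.247"

```text
time: 6.08
ee_pos: [0.4646, 0.1621, 0.1683]
ee_rot: [[-0.553, 0.628, 0.547], [0.687, 0.715, -0.126], [-0.471, 0.306, -0.828]]
ft_force: [0.3, 0.7, -0.4]
opening: -0.0001
gripper_force: 0.0
```

Call:
servo_tool --pt "0.005 0.021 0.003 0.016 -0.011 -0.246" --pt "0.005 0.021 0.003 0.016 -0.011 -0.246" --pt "0.005 0.021 0.003 0.016 -0.011 -0.246" --pt "0.005 0.021 0.003 0.016 -0.011 -0.246" --pt "0.005 0.021 0.003 0.016 -0.011 -0.246"

```text
time: 6.5
ee_pos: [0.4679, 0.1671, 0.1684]
ee_rot: [[-0.784, 0.296, 0.546], [0.244, 0.955, -0.166], [-0.571, 0.003, -0.821]]
ft_force: [0.1, -0.4, -0.1]
opening: -0.0001
gripper_force: 0.0
```

```bash
python3 - <<'E'
from h import *
show()
for a in (50,):
    R=jtool(a,(0,1,0)); plan([(jp(-.10,0,.11),R,2),(jp(-.064,0,.0865),R,1)])
E
```

```text
t 6.5 p [0.4679 0.1671 0.1684] z [ 0.546 -0.166 -0.821] q [ 0.27  0.14 -1.08  2.16  0.94  0.85 -0.14] F [ 0.1 -0.4 -0.1]
[-0.0, 0.004, 0.119, -0.001, -0.022, -0.002]
[0.005, 0.003, 0.118, -0.0, -0.021, -0.002]
-- at [0.5075 0.1573 0.1101]
[-0.041, -0.0, 0.138, -0.0, -0.0, -0.0]
-- at [0.542  0.147  0.0863]
```

```bash
python3 - <<'E'
from h import *
R=jtool(45,(0,1,0)); plan([(jp(-.09,0,.1165),R,2),(jp(-.0575,0,.084),R,1)])
E
```

```text
[-0.02, 0.004, 0.119, -0.001, -0.042, -0.002]
[-0.009, 0.003, 0.121, -0.0, -0.043, -0.002]
-- at [0.517  0.1544 0.1164]
[-0.0, 0.0, 0.153, -0.0, 0.0, -0.0]
-- at [0.5481 0.145  0.084 ]
```

Call:
servo_tool --pt "-0.01 0.002 0.06 0 -0.021 0" --pt "-0.02 0.004 0.119 -0.001 -0.042 -0.002" --pt "-0.02 0.004 0.119 -0.001 -0.042 -0.002" --pt "-0.02 0.004 0.119 -0.001 -0.042 -0.002" --pt "-0.02 0.004 0.119 -0.001 -0.042 -0.002" --grip -0.2 --force 25

```text
time: 6.92
ee_pos: [0.4924, 0.1607, 0.1431]
ee_rot: [[-0.734, 0.291, 0.614], [0.225, 0.957, -0.185], [-0.641, 0.002, -0.768]]
ft_force: [0.2, -0.1, 0.1]
opening: 0.0516
gripper_force: 0.0
```

Call:
servo_tool --pt "-0.005 0.002 0.06 0 -0.021 0" --pt "-0.009 0.003 0.121 0 -0.043 -0.002" --pt "-0.009 0.003 0.121 0 -0.043 -0.002" --pt "-0.009 0.003 0.121 0 -0.043 -0.002" --pt "-0.009 0.003 0.121 0 -0.043 -0.002"

```text
time: 7.33
ee_pos: [0.5173, 0.1544, 0.1179]
ee_rot: [[-0.677, 0.287, 0.678], [0.202, 0.958, -0.204], [-0.708, -0.001, -0.706]]
ft_force: [0.8, -0.9, 0.1]
opening: 0.0513
gripper_force: 0.0
```

```bash
python3 - <<'E'
from h import *
show(); s=manip.get_state(); C=cam("wrist",s); w=capture("wrist"); sc=capture("scene")
print(s["opening"]); plan([(jp(-.0575,0,.084),jtool(45,(0,1,0)),1)])
a=overlay("wrist",w,(180,0,460,300),1.7,J,YAW,C); d=overlay("scene",sc,(300,130,420,280),2.6,J,YAW)
M=np.zeros((600,800,3),np.uint8)
for i,x,y in((a,0,0),(d,480,0)): M[y:y+i.shape[0],x:x+i.shape[1]]=i
cv2.imwrite("pics/m4.png",M)
E
```

```text
t 7.33 p [0.5173 0.1544 0.1179] z [ 0.678 -0.204 -0.706] q [ 0.05  0.36 -0.92  2.26  1.49  0.95 -0.65] F [ 0.8 -0.9  0.1]
0.051259173157765285
[0.006, -0.0, 0.156, -0.0, 0.001, 0.0]
-- at [0.5482 0.1452 0.0841]
```

View pics/m4.png

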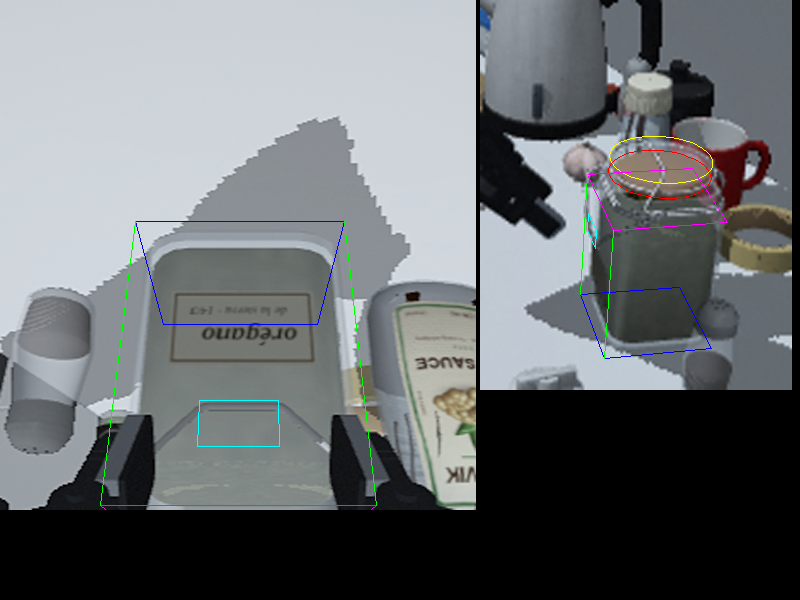

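The bail bar shows at about (241,405), midway between the fingers and within about 1 mm of the model. Advancing to pinch it.

Call:
servo_tool --pt "0.004 0.002 0.05 0 0 0" --pt "0.005 0.003 0.1 0 0 0" --pt "0.006 0.003 0.135 0 0 0" --pt "0.006 0.003 0.156 0 0 0" --pt "0.006 0.003 0.156 0 0 0"

```text
time: 7.85
ee_pos: [0.5484, 0.1445, 0.0823]
ee_rot: [[-0.677, 0.289, 0.677], [0.202, 0.957, -0.206], [-0.708, -0.003, -0.706]]
ft_force: [-0.2, -0.5, 0.0]
opening: 0.0514
gripper_force: 0.0
```

Call:
servo_tool --pt "0 0 0 0 0 0" --pt "0 0 0 0 0 0" --pt "0 0 0 0 0 0" --pt "0 0 0 0 0 0" --grip 0.6

```text
time: 8.18
ee_pos: [0.5477, 0.1454, 0.083]
ee_rot: [[-0.676, 0.287, 0.678], [0.2, 0.958, -0.205], [-0.709, -0.003, -0.705]]
ft_force: [-2.6, -0.5, 3.1]
opening: 0.0242
gripper_force: 24.3
```

```bash
echo 'J=J+Rz(-17)@np.array([0,.001,0])' >> h.py; python3 - <<'E'
from h import *
show(); s=manip.get_state(); print(s["opening"],s["gripper_force"])
print("jar frame TCP",(Rz(-YAW)@(s["ee_pos"]-J)).round(4))
E
```

```text
t 8.18 p [0.5477 0.1454 0.083 ] z [ 0.678 -0.205 -0.705] q [ 0.03  0.48 -0.85  2.24  1.63  0.96 -0.72] F [-2.6 -0.5  3.1]
0.024233439127913814 24.2821204662323
jar frame TCP [-0.0581 -0.0009  0.083 ]
```

```bash
cat >> h.py <<'E'
def rows(poses,st=None,per=5):
    "print calls of rows through poses [(p,R)]; rows relative to the pose at the call's start"
    st=st or manip.get_state(); p0,R0=np.array(st["ee_pos"]),np.array(st["ee_rot"])
    for i in range(0,len(poses),per):
        L=[]
        for p,R in poses[i:i+per]:
            c=np.round(np.r_[R0.T@(p-p0)/.3,Ro.from_matrix(R0.T@R).as_rotvec()/np.radians(120)],3); L.append((c+0.).tolist())
        p0=p0+R0@c[:3]*.3; R0=R0@Ro.from_rotvec(c[3:]*np.radians(120)).as_matrix(); print(L)
E
python3 - <<'E'
from h import *
s=manip.get_state(); Jz=Rz(YAW); q=Jz.T@(s["ee_pos"]-J)
H=np.array([-.019,q[1],.140]); P=np.array([-.054,q[1],.097])
ry=lambda t:Ro.from_rotvec([0,t,0]).as_matrix()   # +y turn: z->x, -x->z : loop forward and up
print((ry(.5)@(P-H)+H).round(3))
out=[]
for th in np.linspace(0,1.66,21)[1:]:
    ph=min(th,np.radians(45)); off=ry(ph)@(q-P); B=ry(th)@(P-H)+H
    out.append((J+Jz@(B+off), Jz@ry(ph)@Jz.T@s["ee_rot"]))
rows(out)
E
```

```text
[-0.07  -0.001  0.119]
[[0.003, 0.0, -0.019, 0.0, 0.04, 0.0], [0.004, 0.0, -0.038, 0.0, 0.079, 0.0], [0.003, 0.0, -0.057, 0.0, 0.119, 0.0], [0.001, 0.0, -0.076, 0.0, 0.159, 0.0], [-0.002, 0.0, -0.095, -0.001, 0.198, 0.0]]
[[0.002, 0.0, -0.019, 0.0, 0.04, 0.0], [0.003, 0.0, -0.038, 0.0, 0.079, 0.0], [0.003, 0.0, -0.057, 0.0, 0.119, 0.0], [0.001, 0.0, -0.076, 0.0, 0.159, 0.0], [-0.003, 0.0, -0.093, 0.0, 0.177, 0.0]]
[[0.0, 0.0, -0.015, 0.0, 0.0, 0.0], [-0.001, 0.0, -0.031, 0.0, 0.0, 0.0], [-0.003, 0.0, -0.046, 0.0, 0.0, 0.0], [-0.007, 0.0, -0.061, 0.0, 0.0, 0.0], [-0.012, 0.0, -0.075, 0.0, 0.0, 0.0]]
[[-0.006, 0.0, -0.014, 0.0, 0.0, 0.0], [-0.013, 0.0, -0.028, 0.0, 0.0, 0.0], [-0.021, 0.0, -0.041, 0.0, 0.0, 0.0], [-0.03, 0.0, -0.053, 0.0, 0.0, 0.0], [-0.041, 0.0, -0.064, 0.0, 0.0, 0.0]]
```

Call:
servo_tool --pt "0.003 0 -0.019 0 0.04 0" --pt "0.004 0 -0.038 0 0.079 0" --pt "0.003 0 -0.057 0 0.119 0" --pt "0.001 0 -0.076 0 0.159 0" --pt "-0.002 0 -0.095 0 0.198 0"

```text
time: 8.6
ee_pos: [0.5287, 0.1515, 0.104]
ee_rot: [[-0.894, 0.285, 0.346], [0.265, 0.958, -0.105], [-0.361, -0.002, -0.933]]
ft_force: [1.2, -2.1, 0.2]
opening: 0.023
gripper_force: 29.4
```

```bash
python3 - <<'E'
from h import *
s=manip.get_state(); show(); print(s["opening"],s["gripper_force"],s["ft_torque"]); cv2.imwrite("pics/w5.png",capture("wrist")[150:400,120:520])
E
```

```text
t 8.6 p [0.5287 0.1515 0.104 ] z [ 0.346 -0.105 -0.933] q [ 0.35  0.45 -1.03  1.97  0.91  0.9   0.11] F [ 1.2 -2.1  0.2]
0.023032318242073538 29.3700510263443 [-0.30980594 -0.00548581 -0.14162449]
```

View pics/w5.png

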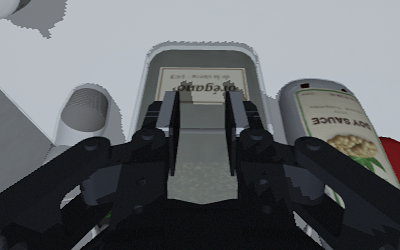

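The bar, at about (203,130), is held between the pads, so I'll carry on along the arc.

Call:
servo_tool --pt "0.002 0 -0.019 0 0.04 0" --pt "0.003 0 -0.038 0 0.079 0" --pt "0.003 0 -0.057 0 0.119 0" --pt "0.001 0 -0.076 0 0.159 0" --pt "-0.003 0 -0.093 0 0.177 0"

```text
time: 9.07
ee_pos: [0.5209, 0.1531, 0.1286]
ee_rot: [[-0.957, 0.29, -0.003], [0.29, 0.957, -0.002], [0.002, -0.003, -1.0]]
ft_force: [-1.7, 1.3, -1.5]
opening: 0.0225
gripper_force: 32.0
```

Call:
servo_tool --pt "0 0 -0.015 0 0 0" --pt "-0.001 0 -0.031 0 0 0" --pt "-0.003 0 -0.046 0 0 0" --pt "-0.007 0 -0.061 0 0 0" --pt "-0.012 0 -0.075 0 0 0"

```text
time: 9.48
ee_pos: [0.5218, 0.1531, 0.1519]
ee_rot: [[-0.959, 0.285, -0.001], [0.285, 0.959, -0.005], [-0.001, -0.005, -1.0]]
ft_force: [-4.0, 0.5, 0.4]
opening: 0.0226
gripper_force: 30.3
```

Call:
servo_tool --pt "-0.006 0 -0.014 0 0 0" --pt "-0.013 0 -0.028 0 0 0" --pt "-0.021 0 -0.041 0 0 0" --pt "-0.03 0 -0.053 0 0 0" --pt "-0.041 0 -0.064 0 0 0"

```text
time: 9.9
ee_pos: [0.5352, 0.1495, 0.1715]
ee_rot: [[-0.958, 0.287, -0.0], [0.287, 0.958, -0.003], [-0.001, -0.003, -1.0]]
ft_force: [-4.9, 0.2, 1.4]
opening: 0.0224
gripper_force: 30.5
```

```bash
python3 - <<'E'
from h import *
s=manip.get_state(); show(); print(s["opening"],s["gripper_force"]); w=capture("wrist"); sc=capture("scene")
a=cv2.resize(w[150:400,120:520],None,fx=1.2,fy=1.2); d=overlay("scene",sc,(300,130,420,280),2.6,J,YAW,None,False)
M=np.zeros((400,800,3),np.uint8)
for i,x,y in((a,0,0),(d,480,0)): M[y:y+i.shape[0],x:x+i.shape[1]]=i
cv2.imwrite("pics/m6.png",M)
E
```

```text
t 9.9 p [0.5352 0.1495 0.1715] z [-0.    -0.003 -1.   ] q [ 0.44  0.62 -1.14  1.56  0.57  1.34  0.51] F [-4.9  0.2  1.4]
0.022387525745595858 30.452219545841217
```

View pics/m6.png

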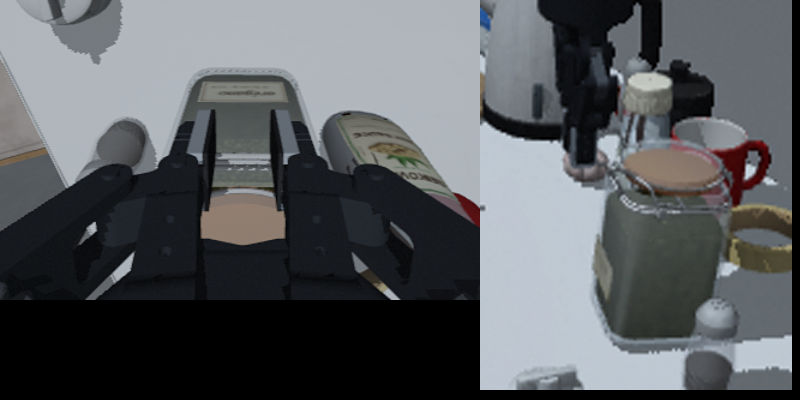

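The wrist and scene crops show the bail raised to stand in front of the lid at about (245,160). The jar has not moved. I'll release it, rise and head for the knife.

```bash
cat >> h.py <<'E'
def down(h): return tool([0,0,-1],Rz(h)@np.array([1.,0,0]))
E
python3 - <<'E'
from h import *
s=manip.get_state(); p=np.array(s["ee_pos"])
plan([(p+[-.005,.002,.1],s["ee_rot"],1),([.487,.374,.2],down(96.4),2)])
E
```

```text
[0.017, 0.001, -0.333, -0.0, 0.0, -0.0]
-- at [0.5312 0.1514 0.2717]
[0.178, 0.334, 0.118, -0.001, 0.0, -0.096]
[0.107, 0.363, 0.12, -0.0, 0.001, -0.097]
-- at [0.4869 0.374  0.1999]
```

Call:
servo_tool --pt "0 0 0 0 0 0" --pt "0 0 0 0 0 0" --pt "0 0 -0.05 0 0 0" --pt "0.008 0 -0.15 0 0 0" --pt "0.017 0.001 -0.25 0 0 0" --grip -0.1

```text
time: 10.42
ee_pos: [0.5313, 0.1498, 0.2453]
ee_rot: [[-0.957, 0.289, -0.0], [0.289, 0.957, -0.004], [-0.001, -0.004, -1.0]]
ft_force: [0.6, 0.2, 0.1]
opening: 0.047
gripper_force: 0.0
```

Call:
servo_tool --pt "0 0 -0.08 0 0 0" --pt "0.06 0.1 -0.08 0 0 -0.03" --pt "0.1 0.2 -0.05 0 0 -0.06" --pt "0.15 0.3 0 0 0 -0.09" --pt "0.178 0.334 0.03 0 0 -0.096"

```text
time: 10.83
ee_pos: [0.5071, 0.2674, 0.2357]
ee_rot: [[-0.997, 0.083, 0.001], [0.083, 0.997, 0.001], [-0.001, 0.001, -1.0]]
ft_force: [-1.8, 0.6, 0.2]
opening: 0.0471
gripper_force: 0.0
```

```bash
python3 - <<'E'
from h import *
show(); plan([([.487,.374,.2],down(96.4),1)])
E
```

```text
t 10.83 p [0.5071 0.2674 0.2357] z [ 0.001  0.001 -1.   ] q [ 0.21  0.61 -1.17  1.41  0.56  1.48  0.54] F [-1.8  0.6  0.2]
[0.096, 0.348, 0.119, 0.001, 0.001, -0.093]
-- at [0.4871 0.3739 0.2001]
```

Call:
servo_tool --pt "0.03 0.12 0.04 0 0 -0.03" --pt "0.06 0.24 0.08 0 0 -0.06" --pt "0.096 0.348 0.119 0 0 -0.093" --pt "0.096 0.348 0.119 0 0 -0.093" --pt "0.096 0.348 0.119 0 0 -0.093"

```text
time: 11.25
ee_pos: [0.4875, 0.3709, 0.1991]
ee_rot: [[-0.994, -0.109, -0.001], [-0.109, 0.994, -0.003], [0.001, -0.003, -1.0]]
ft_force: [-0.2, -0.7, 0.1]
opening: 0.0469
gripper_force: 0.0
```

```bash
python3 - <<'E'
from h import *
show(); s=manip.get_state(); C=cam("wrist",s); w=capture("wrist"); cv2.imwrite("pics/k1.png",w)
k=np.array([[.541,.381,.02],[.442,.3695,.02],[.347,.359,.01]]); print(proj("wrist",k,C).round(0))
g=cv2.cvtColor(w,cv2.COLOR_BGR2GRAY)
# along expected handle line sample, find dark blob
m=(g<70).astype(np.uint8); n,lab,stt,cen=cv2.connectedComponentsWithStats(m)
for i in range(1,n):
    if stt[i,4]>150: print(stt[i],cen[i].round(1))
# sparse grey map round the knife
print(w.shape); print(g[0:400:14,250:400:8])
E
```

```text
t 11.25 p [0.4875 0.3709 0.1991] z [-0.001 -0.003 -1.   ] q [-0.03  0.72 -1.15  1.35  0.65  1.48  0.54] F [-0.2 -0.7  0.1]
[[325. 225.]
 [325. 134.]
 [325.  31.]]
[215  24  42  34 755] [237.7  43.6]
[  0 103  36  35 687] [ 16.9 123.4]
[    9   134   608   266 43380] [320.3 349.1]
[ 319  137   17   90 1377] [326.7 180.6]
[ 609  139   31  111 2512] [627. 199.]
[  40  211  108  144 5165] [101.9 285. ]
[  0 300  39  38 568] [ 22.6 317.5]
(400, 640, 3)
[[172 171 172 172 173 172 172 173 173 174 173 173 174 173 173 173 173 173
  173]
 [175 173 173 173 173 173 174 174 174 174 174 175 175 174 174 173 174 174
  174]
 [ 83 176 174 173 174 174 174 175 175 175 175 175 175 175 174 175 175 175
  175]
 [ 59 177 174 175 175 174 175 176 176 155 151 176 176 176 176 175 176 175
  175]
 [115 175 175 175 175 176 175 175 111 154 155 176 176 176 176 176 176 176
  176]
 [152 176 176 176 176 176 176 175 155 154 155 177 177 177 177 177 177 177
  177]
 [176 176 176 176 177 177 176 176 179 155 154 177 176 177 177 177 177 177
  178]
 [176 176 177 176 177 177 177 177 179 156 155 178 177 177 177 177 177 178
  178]

[... 1001 characters left out ...]
 178 178 178 179 178 178 178 178   0  13  20
   98]
 [ 26  37  11 179 178 178 179 179 178 178 177 178 177 178 177 179  15  22
   25]
 [ 23  36  13 177 178 177 117 118 178 178 177 178 178 178 178 177  10  21
   23]
 [ 21  25 181 177 179 115 117  58  69 131 113 178 177 177 177 177 181  27
   25]
 [ 26  23 116 117 116 116 103 156  93 144 154 118 177 177 177 177 177  25
   26]
 [ 26  24  19  23  21  23  16 103  52  82 125 184  14  23  11   8   6  23
   27]
 [ 26  24  24  27  23  24  26  26  26  25  28  22  24  23   9   9  27  24
   25]
 [ 22  17  14  24  22  23  24  23  24  23  23  24  26  14  10  10  15  22
   21]
 [ 21  22  26  23  24  23  24  23  25  23  24  24  14  12  13  25  23  21
   22]]
```

```bash
python3 - <<'E'
from h import *
s=manip.get_state(); C=cam("wrist",s); w=cv2.imread("pics/k1.png"); g=cv2.cvtColor(w,cv2.COLOR_BGR2GRAY)
n,lab,stt,cen=cv2.connectedComponentsWithStats((g<70).astype(np.uint8)); i=[i for i in range(n) if stt[i,0]==319][0]
ys,xs=np.nonzero(lab==i)
mid=[(xs[ys==y].mean(),y) for y in range(140,224)]; a=np.polyfit([m[1] for m in mid],[m[0] for m in mid],1)
c=ray("wrist",(a[0]*181+a[1],181),.02,C); e=ray("wrist",(a[0]*226.5+a[1],226.5),.012,C); f=ray("wrist",(a[0]*137+a[1],137),.02,C)
# tip: blade differs from table
for y in range(25,50,2): print(y,g[y,312:342:3])
h=np.degrees(np.arctan2(*(f-e)[1::-1])); print("centre",c,"end",e,"front",f,np.linalg.norm((f-e)[:2]),"heading",h)
u=np.array([np.cos(np.radians(h)),np.sin(np.radians(h)),0]); o=(e+f)/2; gp=o+.012*u; print("origin",o,"grasp",gp,"tip",o+.145*u)
gp[2]=.003; hi=gp.copy(); hi[2]=.05
plan([(hi,down(h+270),1),(gp,down(h+270),1)])
E
```

```text
25 [175 175 175 175 175 175 175 175 175 175]
27 [175 175 175 175 175 175 175 175 175 175]
29 [175 175 176 175 175 175 175 175 175 174]
31 [175 175 175 175 176 176 175 176 175 175]
33 [175 175 175 176 164 160 177 175 175 175]
35 [176 175 176 159 151 150 151 176 175 175]
37 [176 176 172 154 151 152 152 156 176 175]
39 [175 176 160 154 152 151 152 148 176 176]
41 [176 176 150 154 151 151 151 148 177 175]
43 [176 176 150 152 150 151 150 148 174 176]
45 [176 177 164 169 186 185 182 159 174 176]
47 [176 179 171 165 168 167 170 160 170 176]
49 [176 108 162 175 148 152 152 151 170 176]
centre [0.49284146 0.37476078 0.02      ] end [0.54751246 0.38127304 0.012     ] front [0.44713156 0.36937001 0.02      ] 0.10108416240063785 heading -173.2375236707479
origin [0.49732201 0.37532153 0.016     ] grasp [0.48540549 0.37390848 0.016     ] tip [0.3533308  0.35824725 0.016     ]
[0.011, 0.019, 0.499, -0.002, 0.0, -0.006]
-- at [0.4855 0.3738 0.05  ]
[0.0, 0.0, 0.157, 0.0, 0.0, -0.0]
-- at [0.4856 0.3738 0.0029]
```

Call:
servo_tool --pt "0.003 0.005 0.12 0 0 -0.003" --pt "0.007 0.012 0.25 0 0 -0.006" --pt "0.011 0.019 0.38 0 0 -0.006" --pt "0.011 0.019 0.48 0 0 -0.006" --pt "0.011 0.019 0.5 0 0 -0.006"

```text
time: 11.72
ee_pos: [0.4851, 0.3677, 0.0446]
ee_rot: [[-0.994, -0.113, -0.005], [-0.113, 0.994, -0.012], [0.006, -0.011, -1.0]]
ft_force: [0.1, -1.0, -0.6]
opening: 0.0472
gripper_force: 0.0
```

Call:
servo_tool --pt "0 0 0.05 0 0 0" --pt "0 0 0.1 0 0 0" --pt "0 0 0.14 0 0 0" --pt "0 0 0.156 0 0 0" --pt "0 0 0.156 0 0 0"

```text
time: 12.13
ee_pos: [0.4849, 0.3732, 0.0028]
ee_rot: [[-0.993, -0.117, -0.0], [-0.117, 0.993, -0.004], [0.001, -0.004, -1.0]]
ft_force: [-1.0, 0.4, -1.0]
opening: 0.0471
gripper_force: 0.0
```

Call:
servo_tool --pt "0 0 0 0 0 0" --pt "0 0 0 0 0 0" --pt "0 0 0 0 0 0" --pt "0 0 0 0 0 0" --pt "0 0 0 0 0 0" --grip 1 --force 110

```text
time: 12.55
ee_pos: [0.4854, 0.3748, 0.0052]
ee_rot: [[-0.993, -0.117, 0.002], [-0.117, 0.993, -0.001], [-0.002, -0.001, -1.0]]
ft_force: [-0.8, 0.6, 6.0]
opening: 0.0155
gripper_force: 108.6
```

Call:
servo_tool --pt "0 0 -0.02 0 0 0" --pt "0 0 -0.06 0 0 0" --pt "0 0 -0.15 0 0 0" --pt "0 0 -0.25 0 0 0" --pt "0 0 -0.35 0 0 0"

```text
time: 12.97
ee_pos: [0.4844, 0.3736, 0.1098]
ee_rot: [[-0.993, -0.118, -0.001], [-0.118, 0.993, -0.004], [0.001, -0.004, -1.0]]
ft_force: [0.7, 0.9, -1.6]
opening: 0.0155
gripper_force: 107.9
```

```bash
python3 - <<'E'
from h import *
show(); s=manip.get_state(); C=cam("wrist",s); w=capture("wrist"); cv2.imwrite("pics/k2.png",w); g=w.mean(2)
print(s["opening"],s["gripper_force"])
T=lambda P:np.array(s["ee_pos"])+np.array(P)@s["ee_rot"].T
print(proj("wrist",T([[.1355,0,-.007],[.049,0,-.007]]),C))
d=cv2.absdiff(cv2.imread("pics/k1.png"),w).mean(2)
for y in range(0,130,5): print(y,g[y,290:360:5].astype(int))
E
```

```text
t 12.97 p [0.4844 0.3736 0.1098] z [-0.001 -0.004 -1.   ] q [-0.04  0.79 -1.1   1.47  0.71  1.32  0.49] F [ 0.7  0.9 -1.6]
0.015508681603026313 107.87708044052124
[[318.80131315 -76.4582269 ]
 [319.4665987  162.38758538]]
0 [174 174 145 153 153 153 153 151 154 156 152 149 175 175]
5 [174 174 147 154 154 153 154 151 155 156 152 144 175 175]
10 [174 176 145 154 154 154 154 152 155 156 153 157 176 175]
15 [175 175 141 153 154 155 153 152 155 155 153 145 177 175]
20 [175 176 148 153 155 154 154 152 155 156 153 145 177 176]
25 [176 177 143 153 155 155 153 152 156 156 153 167 176 176]
30 [176 177 139 154 156 155 155 152 156 157 154 165 177 176]
35 [177 176 146 153 156 155 155 151 156 157 154 164 177 177]
40 [176 176 143 154 156 155 155 151 155 156 154 163 177 177]
45 [177 176 156 154 156 156 156 151 156 156 154 158 177 177]
50 [177 177 146 154 157 156 155 152 156 156 153 161 177 177]
55 [178 177 143 153 157 157 156 152 156 156 153 159 177 177]
60 [177 177 163 154 157 157 156 152 156 155 154 170 177 178]
65 [178 177 165 153 157 157 157 152 156 156 155 162 178 178]
70 [178 178 163 153 157 157 157 152 156 156 155 163 178 178]
75 [178 178 162 154 157 157 157 152 157 156 155 179 177 178]
80 [178 178 162 153 158 157 157 152 156 156 155 179 178 178]
85 [179 179 160 154 157 158 157 153 157 156 155 180 178 179]
90 [178 179 166 154 158 158 157 151 157 157 155 180 178 179]
95 [178 178 162 153 158 158 158 151 156 156 155 179 178 178]
100 [178 179 160 154 158 159 158 152 156 156 155 180 178 179]
105 [178 179 166 153 158 158 157 152 156 156 156 181 179 179]
110 [178 179 166 153 159 159 158 152 157 156 155 180 179 179]
115 [178 179 182 152 158 159 157 151 158 155 155 180 179 178]
120 [179 179 180 151 157 158 158 151 158 155 155 180 179 179]
125 [179 179 180 153 159 159 159 151 157 155 155 179 179 180]
```

```bash
cat >> h.py <<'E'
def avg(n=4):
    S=[]
    for i in range(n): S.append(manip.get_state()); capture("top")
    s=dict(S[-1]); s["ee_pos"]=np.mean([a["ee_pos"] for a in S],0); s["ft_force"]=np.mean([a["ft_force"] for a in S],0)
    s["ee_rot"]=Ro.from_matrix([a["ee_rot"] for a in S]).mean().as_matrix(); return s
E
python3 - <<'E'
from h import *
g=cv2.imread("pics/k2.png").astype(float).mean(2); K=cam("wrist")[0]; T=np.array(get_calibration("wrist")["T_tool_cam"])
E=[]
for y in range(2,128,2):
    r=g[y-1:y+2].mean(0); d=np.abs(np.diff(r)); L=285+np.argmax(d[285:310]); Rr=335+np.argmax(d[335:355]); E.append((y,L+.5,Rr+.5))
E=np.array(E); l=np.polyfit(E[:,0],E[:,1],1); r=np.polyfit(E[:,0],E[:,2],1)
for it in range(3):
    ml=abs(E[:,1]-np.polyval(l,E[:,0]))<1.2; mr=abs(E[:,2]-np.polyval(r,E[:,0]))<1.2
    l=np.polyfit(E[ml,0],E[ml,1],1); r=np.polyfit(E[mr,0],E[mr,2],1)
print(ml.sum(),mr.sum())
for y in(0,40,80,120):
    wpx=np.polyval(r,y)-np.polyval(l,y); Z=.018*K[0,0]/wpx; c=np.linalg.solve(K,[(np.polyval(r,y)+np.polyval(l,y))/2,y,1])*Z
    print(y,wpx.round(2),(T[:3,:3]@c+T[:3,3])*1000)
s=avg(); print(s["ee_pos"],s["ee_rot"].round(4),s["ft_force"])
hi=J+Rz(YAW)@np.array([0,-.205,.26])
mid=np.array([.50,.25,.27])
plan([(mid,down(96.8-45),2),(hi,down(YAW),3)],s)
E
```

```text
63 62
0 47.9 [110.89635915   1.31654595  -9.00276379]
40 46.2 [97.37214326  1.28372155 -8.59170301]
80 44.5 [82.81393827  1.24838757 -8.14921473]
120 42.8 [67.09845112  1.21024478 -7.67155153]
[0.48595424 0.37638072 0.11361812] [[-0.9931 -0.1173  0.0052]
 [-0.1173  0.9931  0.0023]
 [-0.0054  0.0017 -1.    ]] [0.00327817 0.93113416 0.07367083]
[0.0, -0.211, -0.261, 0.001, 0.001, 0.187]
[-0.08, -0.197, -0.261, 0.001, 0.001, 0.187]
-- at [0.4998 0.2499 0.2701]
[-0.257, -0.246, 0.011, -0.0, 0.0, 0.19]
[-0.331, -0.128, 0.012, 0.0, 0.0, 0.191]
[-0.356, 0.013, 0.011, 0.0, 0.0, 0.19]
-- at [ 0.5448 -0.067   0.2601]
```

Call:
servo_tool --pt "0 -0.05 -0.1 0 0 0.05" --pt "0 -0.12 -0.2 0 0 0.11" --pt "0 -0.211 -0.261 0 0 0.17" --pt "0 -0.211 -0.261 0 0 0.187" --pt "0 -0.211 -0.261 0 0 0.187"

```text
time: 13.63
ee_pos: [0.4935, 0.309, 0.1868]
ee_rot: [[-0.961, 0.275, 0.001], [0.275, 0.961, -0.005], [-0.002, -0.005, -1.0]]
ft_force: [-0.8, 0.3, -1.4]
opening: 0.015
gripper_force: 108.1
```

Call:
servo_tool --pt "-0.02 -0.08 -0.1 0 0 0.05" --pt "-0.05 -0.14 -0.2 0 0 0.11" --pt "-0.08 -0.197 -0.261 0 0 0.17" --pt "-0.08 -0.197 -0.261 0 0 0.187" --pt "-0.08 -0.197 -0.261 0 0 0.187"

```text
time: 14.05
ee_pos: [0.4996, 0.2475, 0.265]
ee_rot: [[-0.786, 0.619, -0.001], [0.619, 0.786, -0.004], [-0.002, -0.003, -1.0]]
ft_force: [0.0, 0.4, -1.9]
opening: 0.015
gripper_force: 108.2
```

Call:
servo_tool --pt "-0.06 -0.06 0.011 0 0 0.05" --pt "-0.13 -0.12 0.011 0 0 0.11" --pt "-0.2 -0.19 0.011 0 0 0.17" --pt "-0.257 -0.246 0.011 0 0 0.19" --pt "-0.257 -0.246 0.011 0 0 0.19"

```text
time: 14.47
ee_pos: [0.515, 0.1359, 0.2594]
ee_rot: [[-0.48, 0.877, -0.005], [0.877, 0.48, -0.009], [-0.006, -0.008, -1.0]]
ft_force: [0.0, -1.3, -1.5]
opening: 0.0151
gripper_force: 108.2
```

Call:
servo_tool --pt "-0.08 -0.03 0.011 0 0 0.05" --pt "-0.16 -0.06 0.011 0 0 0.11" --pt "-0.25 -0.1 0.011 0 0 0.17" --pt "-0.331 -0.128 0.011 0 0 0.191" --pt "-0.331 -0.128 0.011 0 0 0.191"

```text
time: 14.88
ee_pos: [0.5292, 0.0304, 0.2566]
ee_rot: [[-0.1, 0.995, -0.005], [0.995, 0.099, -0.008], [-0.007, -0.005, -1.0]]
ft_force: [0.3, -0.9, -0.2]
opening: 0.0148
gripper_force: 108.2
```

Call:
servo_tool --pt "-0.08 0.005 0.011 0 0 0.05" --pt "-0.16 0.01 0.011 0 0 0.11" --pt "-0.25 0.013 0.011 0 0 0.17" --pt "-0.356 0.013 0.011 0 0 0.19" --pt "-0.356 0.013 0.011 0 0 0.19"

```text
time: 15.3
ee_pos: [0.5439, -0.0765, 0.2535]
ee_rot: [[0.295, 0.956, -0.005], [0.956, -0.295, -0.008], [-0.009, -0.002, -1.0]]
ft_force: [-0.3, -2.6, -0.3]
opening: 0.0152
gripper_force: 108.2
```

```bash
python3 - <<'E'
from h import *
show(); s=avg(3); print(s["opening"],s["gripper_force"],s["ee_rot"].round(4).tolist())
q=Rz(YAW).T@(s["ee_pos"]-J); print("jar frame",q)
R=down(YAW); plan([(J+Rz(YAW)@np.array([0,-.205,.21]),R,1),(J+Rz(YAW)@np.array([0,-.165,.175]),R,1)],s)
E
```

```text
t 15.3 p [ 0.5439 -0.0765  0.2535] z [-0.005 -0.008 -1.   ] q [ 0.64  0.39 -0.76  1.45  0.28  1.41 -0.42] F [-0.3 -2.6 -0.3]
0.014974452548447086 108.17403316497803 [[0.2902, 0.9569, -0.0048], [0.9569, -0.2902, -0.0044], [-0.0056, -0.0034, -1.0]]
jar frame [ 0.00067178 -0.21075593  0.25376396]
[0.02, -0.002, 0.146, -0.002, 0.003, -0.001]
-- at [ 0.5446 -0.0668  0.2099]
[0.133, -0.0, 0.117, 0.0, -0.0, -0.0]
-- at [ 0.5562 -0.0286  0.1749]
```

Call:
servo_tool --pt "0.01 -0.001 0.07 -0.002 0.003 -0.001" --pt "0.02 -0.002 0.146 -0.002 0.003 -0.001" --pt "0.02 -0.002 0.146 -0.002 0.003 -0.001"

```text
time: 15.7
ee_pos: [0.5418, -0.0594, 0.208]
ee_rot: [[0.278, 0.961, -0.004], [0.961, -0.278, 0.005], [0.003, -0.005, -1.0]]
ft_force: [-0.5, 0.8, -1.6]
opening: 0.0153
gripper_force: 108.2
```

Call:
servo_tool --pt "0.07 0 0.05 0 0 0" --pt "0.133 0 0.1 0 0 0" --pt "0.133 0 0.117 0 0 0" --pt "0.133 0 0.117 0 0 0" --pt "0.133 0 0.117 0 0 0"

```text
time: 16.12
ee_pos: [0.557, -0.0238, 0.1781]
ee_rot: [[0.282, 0.959, 0.005], [0.959, -0.283, 0.002], [0.003, 0.005, -1.0]]
ft_force: [-0.5, -1.4, -0.6]
opening: 0.015
gripper_force: 108.2
```

```bash
python3 - <<'E'
from h import *
s=avg(4); print(s["time"],s["ft_force"],s["ee_pos"],s["ee_rot"].round(4).tolist())
q=Rz(YAW).T@(s["ee_pos"]-J); print("jar frame",q)
im=capture("scene"); cv2.imwrite("pics/s7.png",im)
R0=s["ee_rot"];P=s["ee_pos"]
for L in((.1355,0,-.0048),(.1355,.0013,-.009),(.049,0,-.0048),(.049,.0,-.0063)): print(proj("scene",P+R0@np.array(L)).round(1))
E
```

```text
16.2667 [-0.21151429 -0.74319761 -0.54873641] [ 0.55735766 -0.02470537  0.17856292] [[0.2844, 0.9587, 0.0066], [0.9587, -0.2844, 0.0012], [0.0031, 0.006, -1.0]]
jar frame [ 2.46552372e-05 -1.61002623e-01  1.78562924e-01]
[[371.7 189.4]]
[[372.4 187.6]]
[[384.2 209.5]]
[[384.3 208.9]]
```

Call:
servo_tool --pt "0 0 0.007 0 0 0" --pt "0 0 0.013 0 0 0" --pt "0 0 0.013 0 0 0"

```text
time: 16.62
ee_pos: [0.5567, -0.0249, 0.1735]
ee_rot: [[0.285, 0.958, 0.005], [0.958, -0.285, 0.002], [0.003, 0.004, -1.0]]
ft_force: [0.0, -0.9, -1.3]
opening: 0.015
gripper_force: 108.2
```

Call:
servo_tool --pt "0 0 0.005 0 0 0" --pt "0 0 0.007 0 0 0" --pt "0 0 0.007 0 0 0"

```text
time: 16.87
ee_pos: [0.5569, -0.0246, 0.1716]
ee_rot: [[0.285, 0.959, 0.005], [0.959, -0.285, 0.002], [0.003, 0.005, -1.0]]
ft_force: [-0.3, 0.4, -0.5]
opening: 0.0153
gripper_force: 108.2
```

Call:
servo_tool --pt "0 0 0.005 0 0 0" --pt "0 0 0.007 0 0 0" --pt "0 0 0.007 0 0 0"

```text
time: 17.12
ee_pos: [0.5569, -0.0245, 0.1695]
ee_rot: [[0.285, 0.959, 0.005], [0.959, -0.285, 0.002], [0.003, 0.005, -1.0]]
ft_force: [-0.4, 0.9, -1.3]
opening: 0.0148
gripper_force: 108.2
```

Call:
servo_tool --pt "0 0 0.005 0 0 0" --pt "0 0 0.007 0 0 0" --pt "0 0 0.007 0 0 0"

```text
time: 17.37
ee_pos: [0.557, -0.0245, 0.1674]
ee_rot: [[0.285, 0.959, 0.005], [0.959, -0.285, 0.002], [0.003, 0.005, -1.0]]
ft_force: [-0.3, -0.2, -0.4]
opening: 0.015
gripper_force: 108.2
```

```bash
python3 - <<'E'
from h import *
s=avg(4); print(s["time"],s["ft_force"],s["ee_pos"],s["ee_rot"][2].round(4).tolist(),s["ft_torque"])
E
```

```text
17.5167 [ 0.25331681 -0.27103458 -0.54890748] [ 0.55704738 -0.02451261  0.16753804] [0.0033, 0.005, -1.0] [-0.04131647 -0.00330882  0.0215231 ]
```

Call:
servo_tool --pt "0 0 0.005 0 0 0" --pt "0 0 0.007 0 0 0" --pt "0 0 0.007 0 0 0"

```text
time: 17.82
ee_pos: [0.5569, -0.0245, 0.1653]
ee_rot: [[0.285, 0.959, 0.005], [0.959, -0.285, 0.002], [0.003, 0.005, -1.0]]
ft_force: [0.1, 0.7, -0.8]
opening: 0.0153
gripper_force: 108.2
```

Call:
servo_tool --pt "0 0 0.004 0 0 0" --pt "0 0 0.004 0 0 0" --pt "0 0 0.004 0 0 0"

```text
time: 18.07
ee_pos: [0.5571, -0.0245, 0.1642]
ee_rot: [[0.285, 0.959, 0.006], [0.959, -0.285, 0.002], [0.003, 0.005, -1.0]]
ft_force: [0.6, 0.2, -0.8]
opening: 0.0152
gripper_force: 108.2
```

Call:
servo_tool --pt "0 0 0.004 0 0 0" --pt "0 0 0.004 0 0 0" --pt "0 0 0.004 0 0 0"

```text
time: 18.32
ee_pos: [0.5571, -0.0245, 0.1631]
ee_rot: [[0.285, 0.959, 0.006], [0.959, -0.285, 0.002], [0.003, 0.005, -1.0]]
ft_force: [0.2, -0.2, -0.7]
opening: 0.0152
gripper_force: 108.5
```

```bash
python3 - <<'E'
from h import *
s=avg(4); print(s["time"],s["ft_force"],s["ee_pos"],s["ee_rot"][2].round(4).tolist(),s["ft_torque"])
E
```

```text
18.4667 [ 0.06673457 -0.27739846 -0.70460573] [ 0.5571196  -0.02450452  0.16314067] [0.0033, 0.0051, -1.0] [-0.00900513 -0.07421795 -0.05783234]
```

Call:
servo_tool --pt "0 0 0.004 0 0 0" --pt "0 0 0.004 0 0 0" --pt "0 0 0.004 0 0 0"

```text
time: 18.77
ee_pos: [0.5573, -0.0245, 0.1622]
ee_rot: [[0.285, 0.959, 0.006], [0.959, -0.285, 0.002], [0.004, 0.006, -1.0]]
ft_force: [-0.2, -0.0, 1.3]
opening: 0.0153
gripper_force: 108.8
```

Call:
servo_tool --pt "0 0 0.004 0 0 0" --pt "0 0 0.004 0 0 0" --pt "0 0 0.004 0 0 0"

```text
time: 19.02
ee_pos: [0.5574, -0.0245, 0.1611]
ee_rot: [[0.285, 0.959, 0.006], [0.959, -0.285, 0.002], [0.004, 0.006, -1.0]]
ft_force: [-1.3, -1.6, 2.4]
opening: 0.0153
gripper_force: 109.0
```

```bash
python3 - <<'E'
from h import *
s=avg(4); print(s["time"],s["ft_force"],s["ee_pos"],s["ee_rot"][2].round(4).tolist(),s["ft_torque"])
E
```

```text
19.1667 [-0.90555711 -0.90247048  2.49942925] [ 0.5573692  -0.02450612  0.16104418] [0.0035, 0.0057, -1.0] [0.25050782 0.05461646 0.03113036]
```

Call:
servo_tool --pt "0 0 -0.015 0 0 0" --pt "0 0 -0.035 0 0 0" --pt "-0.07 0 -0.035 0 0 0" --pt "-0.147 0 -0.035 0 0 0" --pt "-0.147 0 -0.035 0 0 0"

```text
time: 19.63
ee_pos: [0.5431, -0.0733, 0.1705]
ee_rot: [[0.291, 0.957, 0.003], [0.957, -0.291, -0.004], [-0.003, 0.004, -1.0]]
ft_force: [-0.6, -2.2, -1.5]
opening: 0.0155
gripper_force: 108.6
```

Call:
servo_tool --pt "0 0 0 0 0 0" --pt "0 0 0.03 0 0 0" --pt "0 0 0.06 0 0 0" --pt "0 0 0.076 0 0 0" --pt "0 0 0.076 0 0 0"

```text
time: 20.05
ee_pos: [0.5432, -0.0658, 0.1462]
ee_rot: [[0.283, 0.959, 0.002], [0.959, -0.283, 0.003], [0.003, 0.001, -1.0]]
ft_force: [-0.3, -0.6, -1.4]
opening: 0.0151
gripper_force: 108.6
```

```bash
python3 - <<'E'
from h import *
s=avg(4); print(s["time"],s["ft_force"],s["ee_pos"],s["ee_rot"][2].round(4).tolist())
q=Rz(YAW).T@(s["ee_pos"]-J); print("jar frame",q)
x=s["ee_rot"][:,0]; print("heading err",np.degrees(np.arctan2(x[1],x[0]))-90-YAW)
plan([(J+Rz(YAW)@np.array([0,-.205,.1468]),down(YAW),1)],s)
E
```

```text
20.2 [ 0.27626308 -0.44565347 -0.67495312] [ 0.5440059  -0.06596003  0.14722928] [0.0034, 0.003, -1.0]
jar frame [-0.000909   -0.20435403  0.14722928]
heading err 0.23391072892850318
[-0.002, 0.003, 0.001, 0.001, -0.002, 0.002]
-- at [ 0.5447 -0.0668  0.1469]
```

Call:
servo_tool --pt "0.02 0.001 0.001 0 0 0" --pt "0.04 0.001 0.001 0 0 0" --pt "0.06 0.001 0.001 0 0 0" --pt "0.07 0.001 0.001 0 0 0" --pt "0.07 0.001 0.001 0 0 0"

```text
time: 20.67
ee_pos: [0.5513, -0.0448, 0.1483]
ee_rot: [[0.282, 0.959, 0.007], [0.959, -0.282, 0.003], [0.004, 0.005, -1.0]]
ft_force: [0.3, -0.2, -0.4]
opening: 0.0151
gripper_force: 108.6
```

Call:
servo_tool --pt "0.01 0 0 0 0 0" --pt "0.02 0 0 0 0 0" --pt "0.03 0 0 0 0 0" --pt "0.035 0 0 0 0 0" --pt "0.035 0 0 0 0 0"

```text
time: 21.08
ee_pos: [0.5538, -0.0361, 0.148]
ee_rot: [[0.284, 0.959, 0.006], [0.959, -0.284, 0.002], [0.004, 0.005, -1.0]]
ft_force: [-0.9, 0.0, -2.1]
opening: 0.0153
gripper_force: 108.5
```

```bash
python3 - <<'E'
from h import *
s=avg(4); print(s["time"],s["ft_force"],s["ee_pos"],s["ee_rot"][2].round(4).tolist(),s["ft_torque"])
q=Rz(YAW).T@(s["ee_pos"]-J); print("jar frame",q)
E
```

```text
21.2333 [-0.24121639  0.05316233 -1.3593416 ] [ 0.55381527 -0.03635436  0.14797964] [0.0035, 0.0048, -1.0] [-0.07460806  0.09766968  0.03328339]
jar frame [-2.08700281e-05 -1.73178232e-01  1.47979641e-01]
```

Call:
servo_tool --pt "0 0 0.004 0 0 0" --pt "0.02 0 0.004 0 0 0" --pt "0.04 0 0.004 0 0 0" --pt "0.06 0 0.004 0 0 0" --pt "0.06 0 0.004 0 0 0"

```text
time: 21.7
ee_pos: [0.5594, -0.0166, 0.1472]
ee_rot: [[0.282, 0.959, 0.007], [0.959, -0.282, 0.004], [0.005, 0.005, -1.0]]
ft_force: [-1.1, 0.8, -0.3]
opening: 0.0153
gripper_force: 108.6
```

```bash
python3 - <<'E'
from h import *
s=avg(4); print(s["time"],s["ft_force"],s["ee_pos"],s["ee_rot"][2].round(4).tolist(),s["ft_torque"])
q=Rz(YAW).T@(s["ee_pos"]-J); print("jar frame",q)
E
```

```text
21.85 [-0.22015971 -0.10111391 -0.74068003] [ 0.55923003 -0.01795879  0.1470928 ] [0.0041, 0.0052, -1.0] [-0.03307464  0.00350582 -0.04326876]
jar frame [-1.20648538e-04 -1.54002549e-01  1.47092797e-01]
```

Call:
servo_tool --pt "0.01 0 0 0 0 0" --pt "0.02 0 0 0 0 0" --pt "0.033 0 0 0 0 0" --pt "0.033 0 0 0 0 0"

```text
time: 22.23
ee_pos: [0.5621, -0.0084, 0.1471]
ee_rot: [[0.283, 0.959, 0.006], [0.959, -0.283, 0.003], [0.005, 0.005, -1.0]]
ft_force: [-0.0, 0.9, -1.7]
opening: 0.015
gripper_force: 108.7
```

```bash
python3 - <<'E'
from h import *
s=avg(4); print(s["time"],s["ft_force"],s["ee_pos"])
Jz=Rz(YAW); q=Jz.T@(s["ee_pos"]-J); print("jar frame",q)
out=[]
for d in np.linspace(0,96,26)[1:]:
    t=np.radians(d); r=.039+.013*d/96
    out.append((J+Jz@np.array([.048-r*np.cos(t)-.009+q[0], q[1], .1475-.0002+r*np.sin(t)]), s["ee_rot"]))
rows(out,s)
E
```

```text
22.3833 [ 0.17228709  0.07244802 -0.96999327] [ 0.56195381 -0.00916486  0.14706561]
jar frame [-3.87820465e-05 -1.44796822e-01  1.47065607e-01]
[[0.0, -0.001, -0.01, 0.0, 0.0, 0.0], [0.0, -0.002, -0.019, 0.0, 0.0, 0.0], [0.0, -0.002, -0.028, 0.0, 0.0, 0.0], [0.0, -0.002, -0.037, 0.0, 0.0, 0.0], [0.0, -0.001, -0.046, 0.0, 0.0, 0.0]]
[[0.0, 0.002, -0.01, 0.0, 0.0, 0.0], [0.0, 0.005, -0.019, 0.0, 0.0, 0.0], [0.0, 0.008, -0.028, 0.0, 0.0, 0.0], [0.0, 0.012, -0.037, 0.0, 0.0, 0.0], [0.0, 0.016, -0.046, 0.0, 0.0, 0.0]]
[[0.0, 0.005, -0.009, 0.0, 0.0, 0.0], [0.0, 0.011, -0.017, 0.0, 0.0, 0.0], [0.0, 0.017, -0.025, 0.0, 0.0, 0.0], [0.0, 0.024, -0.033, 0.0, 0.0, 0.0], [0.0, 0.032, -0.04, 0.0, 0.0, 0.0]]
[[0.0, 0.008, -0.007, 0.0, 0.0, 0.0], [0.0, 0.017, -0.013, 0.0, 0.0, 0.0], [0.0, 0.026, -0.019, 0.0, 0.0, 0.0], [0.0, 0.036, -0.024, 0.0, 0.0, 0.0], [0.0, 0.046, -0.029, 0.0, 0.0, 0.0]]
[[0.0, 0.011, -0.003, 0.0, 0.0, 0.0], [0.0, 0.022, -0.007, 0.0, 0.0, 0.0], [0.0, 0.033, -0.009, 0.0, 0.0, 0.0], [0.0, 0.044, -0.011, 0.0, 0.0, 0.0], [0.0, 0.056, -0.011, 0.0, 0.0, 0.0]]
```

Call:
servo_tool --pt "0 -0.001 -0.006 0 0 0" --pt "0 -0.001 -0.012 0 0 0" --pt "0 -0.001 -0.018 0 0 0" --pt "0 -0.001 -0.023 0 0 0" --pt "0 -0.001 -0.028 0 0 0"

```text
time: 22.85
ee_pos: [0.5615, -0.0101, 0.1553]
ee_rot: [[0.285, 0.958, 0.006], [0.958, -0.285, 0.001], [0.003, 0.005, -1.0]]
ft_force: [1.1, 0.3, -3.6]
opening: 0.0153
gripper_force: 108.3
```

```bash
python3 - <<'E'
from h import *
a=cv2.imread("pics/s7.png")
s=avg(4); print(s["time"],s["ft_force"],s["ee_pos"],s["ft_torque"],s["ee_rot"][2].round(4).tolist())
Jz=Rz(YAW); q=Jz.T@(s["ee_pos"]-J); print("jar frame",q)
b=capture("scene"); cv2.imwrite("pics/s8.png",b); d=cv2.absdiff(a,b).max(2)
bx=d[215:265,325:405]; print("jar body diff (px>40):",(bx>40).sum()); ys,xs=np.nonzero(d[165:215,325:405]>40); print("lid area diff",len(ys))
E
```

```text
23.0 [ 1.13682848  0.12278896 -3.29256379] [ 0.56158221 -0.01017165  0.15549855] [-0.30604837 -0.09407465 -0.13853469] [0.003, 0.0054, -1.0]
jar frame [-1.05397270e-04 -1.45867929e-01  1.55498553e-01]
jar body diff (px>40): 410
lid area diff 726
```

The reaction is 2.6 N, as predicted for the hinge, so the lid is lifting. Continuing along the arc.

Call:
servo_tool --pt "0 0 -0.01 0 0 0" --pt "0 0.001 -0.019 0 0 0" --pt "0 0.003 -0.028 0 0 0" --pt "0 0.006 -0.037 0 0 0" --pt "0 0.009 -0.046 0 0 0"

```text
time: 23.52
ee_pos: [0.5637, -0.0108, 0.1693]
ee_rot: [[0.285, 0.959, 0.005], [0.959, -0.285, 0.001], [0.003, 0.004, -1.0]]
ft_force: [0.6, -0.7, -5.2]
opening: 0.0155
gripper_force: 108.2
```

Call:
servo_tool --pt "0 0.004 -0.009 0 0 0" --pt "0 0.009 -0.017 0 0 0" --pt "0 0.014 -0.025 0 0 0" --pt "0 0.02 -0.033 0 0 0" --pt "0 0.027 -0.04 0 0 0"

```text
time: 23.93
ee_pos: [0.5715, -0.013, 0.1814]
ee_rot: [[0.284, 0.959, 0.005], [0.959, -0.284, 0.002], [0.003, 0.004, -1.0]]
ft_force: [-1.2, -1.1, -5.4]
opening: 0.0151
gripper_force: 108.2
```

Call:
servo_tool --pt "0 0.008 -0.007 0 0 0" --pt "0 0.017 -0.013 0 0 0" --pt "0 0.026 -0.019 0 0 0" --pt "0 0.036 -0.024 0 0 0" --pt "0 0.046 -0.029 0 0 0"

```text
time: 24.35
ee_pos: [0.5849, -0.0168, 0.1901]
ee_rot: [[0.285, 0.959, 0.005], [0.959, -0.285, 0.002], [0.003, 0.004, -1.0]]
ft_force: [-2.4, -1.0, -3.6]
opening: 0.0153
gripper_force: 108.4
```

```bash
python3 - <<'E'
from h import *
s=avg(4); print(s["time"],s["ft_force"],s["ee_pos"],s["ft_torque"],s["ee_rot"][2].round(4).tolist())
Jz=Rz(YAW); q=Jz.T@(s["ee_pos"]-J); print("jar frame",q)
E=np.array([q[0]+.009,q[2]+.0065]); print("edge",E,"theta",np.degrees(np.arctan2(E[1]-.154,.048-E[0])))
R=down(YAW)
plan([(J+Jz@np.array([.0435,q[1],.203]),s["ee_rot"],2)],s)
E
```

```text
24.5 [-1.64366967 -0.48845271 -2.28050193] [ 0.58563687 -0.0167594   0.19044223] [-0.19111715  0.28067028  0.09352401] [0.0042, 0.0059, -1.0]
jar frame [ 0.02482776 -0.14526546  0.19044223]
edge [0.03382776 0.19694223] theta 71.73554448600918
[0.0, 0.031, -0.021, -0.0, 0.0, -0.0]
[0.0, 0.031, -0.02, -0.0, 0.0, -0.0]
-- at [ 0.6034 -0.0221  0.2029]
```

Call:
servo_tool --pt "0 0.007 -0.005 0 0 0" --pt "0 0.014 -0.01 0 0 0" --pt "0 0.021 -0.015 0 0 0" --pt "0 0.027 -0.02 0 0 0" --pt "0 0.031 -0.021 0 0 0"

```text
time: 24.97
ee_pos: [0.5943, -0.0193, 0.1968]
ee_rot: [[0.285, 0.959, 0.007], [0.959, -0.285, 0.002], [0.004, 0.006, -1.0]]
ft_force: [-1.3, 0.9, -2.4]
opening: 0.0153
gripper_force: 108.6
```

Call:
servo_tool --pt "0 0.007 -0.005 0 0 0" --pt "0 0.014 -0.01 0 0 0" --pt "0 0.021 -0.012 0 0 0" --pt "0 0.027 -0.015 0 0 0" --pt "0 0.029 -0.015 0 0 0"

```text
time: 25.38
ee_pos: [0.6028, -0.0222, 0.2013]
ee_rot: [[0.285, 0.958, 0.007], [0.958, -0.285, 0.002], [0.004, 0.006, -1.0]]
ft_force: [0.2, 0.3, -0.7]
opening: 0.0148
gripper_force: 108.6
```

```bash
python3 - <<'E'
from h import *
s=avg(4); print(s["time"],s["ft_force"],s["ee_pos"],s["ft_torque"],s["ee_rot"][2].round(4).tolist())
Jz=Rz(YAW); q=Jz.T@(s["ee_pos"]-J); print("jar frame",q)
E=np.array([q[0]+.009,q[2]+.0065]); print("edge",E,"theta",np.degrees(np.arctan2(E[1]-.154,.048-E[0])))
cv2.imwrite("pics/s9.png",capture("scene")); cv2.imwrite("pics/t9.png",capture("top"))
E
```

```text
25.5333 [-0.04651972  0.38414103 -1.37583722] [ 0.60278266 -0.02216523  0.20121197] [0.00941215 0.1467928  0.05203661] [0.0039, 0.0064, -1.0]
jar frame [ 0.0428038  -0.14551626  0.20121197]
edge [0.0518038  0.20771197] theta 94.05084054601048
```

Call:
servo_tool --pt "0 0.004 0 0 0 0" --pt "0 0.004 0 0 0 0" --pt "0 -0.02 0 0 0 0" --pt "-0.06 -0.02 0 0 0 0" --pt "-0.16 -0.03 0 0 0 0"

```text
time: 26.1
ee_pos: [0.5804, -0.0604, 0.2013]
ee_rot: [[0.277, 0.961, 0.009], [0.961, -0.277, 0.006], [0.008, 0.007, -1.0]]
ft_force: [0.9, -0.5, -0.9]
opening: 0.0151
gripper_force: 108.7
```

Call:
servo_tool --pt "-0.1 0 -0.05 0 0 0" --pt "-0.2 0 -0.1 0 0 0" --pt "-0.25 0 -0.15 0 0 0" --pt "-0.25 0 -0.15 0 0 0" --pt "-0.25 0 -0.15 0 0 0"

```text
time: 26.52
ee_pos: [0.5584, -0.1386, 0.2464]
ee_rot: [[0.288, 0.958, 0.008], [0.958, -0.288, 0.001], [0.003, 0.008, -1.0]]
ft_force: [-0.6, 0.8, -1.4]
opening: 0.0149
gripper_force: 108.7
```

```bash
python3 - <<'E'
from h import *
show(); s=manip.get_state(); w=capture("wrist"); sc=capture("scene"); t=capture("top")
def lidm(n,im,box,k,C=None):
    x0,y0,x1,y1=box; o=overlay(n,im,box,k,J,YAW,C,False); o2=o.copy()
    for d,col in((90,(0,255,0)),(70,(0,0,255))):
        a=np.radians(d); th=np.linspace(0,2*np.pi,40); P=np.c_[-.0455+.0435*np.cos(th),.0435*np.sin(th),0*th]
        P=np.c_[.048+P[:,0]*np.cos(a),P[:,1],.154-P[:,0]*np.sin(a)]
        q=(proj(n,J+P@Rz(YAW).T,C)-[x0,y0]+.5)*k; cv2.polylines(o2,[q.astype(int)],False,col,1)
    return np.hstack([o,o2])
a=lidm("scene",sc,(310,100,440,220),2.9); b=lidm("top",t,(330,90,420,190),3)
M=np.zeros((600,800,3),np.uint8)
for i,x,y in((a,0,0),(b[:252],0,348),(cv2.resize(w,None,fx=.4,fy=.4),543,348)): i=i[:600-y,:800-x]; M[y:y+i.shape[0],x:x+i.shape[1]]=i
cv2.imwrite("pics/m10.png",M)
E
```

```text
t 26.52 p [ 0.5584 -0.1386  0.2464] z [ 0.008  0.001 -1.   ] q [ 0.72  0.44 -0.74  1.4   0.3   1.41 -0.31] F [-0.6  0.8 -1.4]
```

View pics/m10.png

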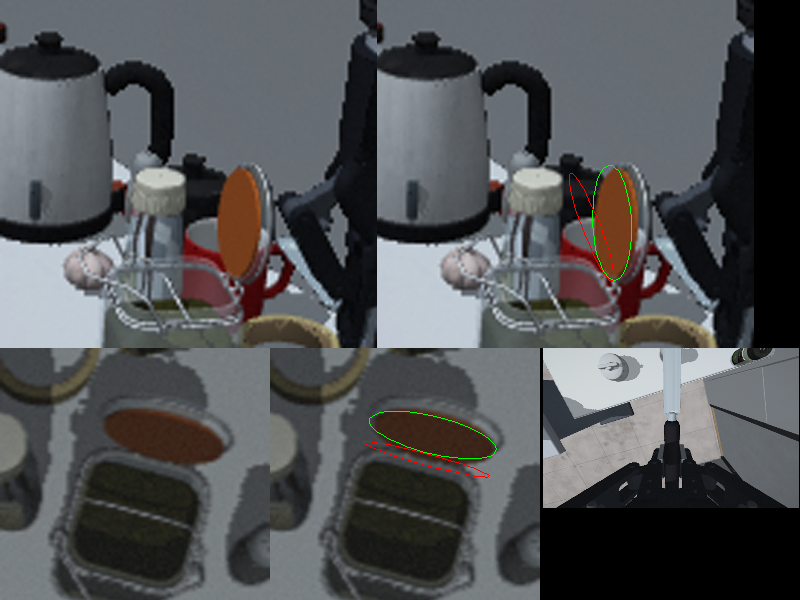

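The picture shows the lid's orange underside standing upright or slightly past it, at scene crop (240,222), and it matches the 90° outline. The bail is up in front and the knife is firmly held. Next I'll lay the knife down in the clear area.

```bash
python3 - <<'E'
from h import *
s=avg(3)
plan([([.45,.05,.26],down(-8),2),([.45,.22,.10],down(0),2),([.45,.22,.022],down(0),1)],s)
t=cv2.imread("pics/top0.png")
for p in([.45,.16,0],[.45,.36,0],[.45,.26,0]): print(proj("top",p).round(0))
E
```

```text
[0.246, -0.26, -0.025, 0.001, -0.001, -0.035]
[0.264, -0.24, -0.026, 0.001, -0.001, -0.035]
-- at [0.4501 0.05   0.26  ]
[0.281, -0.039, 0.267, -0.0, 0.0, -0.033]
[0.282, -0.02, 0.266, -0.0, 0.0, -0.033]
-- at [0.4501 0.2199 0.1001]
[0.0, -0.0, 0.26, -0.0, 0.0, -0.0]
-- at [0.4501 0.2199 0.0221]
[[358. 221.]]
[[276. 223.]]
[[317. 222.]]
```

Call:
servo_tool --pt "0.06 -0.06 -0.02 0 0 -0.01" --pt "0.12 -0.13 -0.025 0 0 -0.02" --pt "0.2 -0.21 -0.025 0 0 -0.035" --pt "0.246 -0.26 -0.025 0 0 -0.035" --pt "0.246 -0.26 -0.025 0 0 -0.035"

```text
time: 27.23
ee_pos: [0.502, -0.0372, 0.2532]
ee_rot: [[0.203, 0.979, 0.005], [0.979, -0.203, 0.004], [0.005, 0.004, -1.0]]
ft_force: [-0.4, 1.4, -0.9]
opening: 0.0152
gripper_force: 108.7
```

Call:
servo_tool --pt "0.06 -0.06 -0.02 0 0 -0.01" --pt "0.12 -0.12 -0.025 0 0 -0.02" --pt "0.2 -0.19 -0.025 0 0 -0.035" --pt "0.264 -0.24 -0.026 0 0 -0.035" --pt "0.264 -0.24 -0.026 0 0 -0.035"

```text
time: 27.65
ee_pos: [0.4484, 0.0549, 0.2609]
ee_rot: [[0.131, 0.991, 0.005], [0.991, -0.131, 0.004], [0.004, 0.005, -1.0]]
ft_force: [-0.7, 0.9, -0.9]
opening: 0.0153
gripper_force: 108.7
```

Call:
servo_tool --pt "0.07 -0.01 0.06 0 0 -0.01" --pt "0.14 -0.02 0.13 0 0 -0.02" --pt "0.22 -0.03 0.2 0 0 -0.033" --pt "0.281 -0.039 0.267 0 0 -0.033" --pt "0.281 -0.039 0.267 0 0 -0.033"

```text
time: 28.07
ee_pos: [0.4484, 0.1372, 0.177]
ee_rot: [[0.065, 0.998, -0.001], [0.998, -0.065, 0.004], [0.004, -0.002, -1.0]]
ft_force: [-0.9, 0.3, -0.3]
opening: 0.015
gripper_force: 108.7
```

Call:
servo_tool --pt "0.07 -0.005 0.06 0 0 -0.01" --pt "0.14 -0.01 0.13 0 0 -0.02" --pt "0.22 -0.02 0.2 0 0 -0.033" --pt "0.282 -0.02 0.266 0 0 -0.033" --pt "0.282 -0.02 0.266 0 0 -0.033"

```text
time: 28.48
ee_pos: [0.4498, 0.2213, 0.0977]
ee_rot: [[-0.002, 1.0, -0.0], [1.0, 0.002, 0.003], [0.003, -0.0, -1.0]]
ft_force: [-0.6, -0.2, -1.3]
opening: 0.015
gripper_force: 108.7
```

Call:
servo_tool --pt "0 0 0.06 0 0 0" --pt "0 0 0.12 0 0 0" --pt "0 0 0.18 0 0 0" --pt "0 0 0.23 0 0 0" --pt "0 0 0.24 0 0 0"

```text
time: 28.9
ee_pos: [0.4524, 0.216, 0.0268]
ee_rot: [[0.006, 1.0, 0.002], [1.0, -0.006, -0.001], [-0.001, 0.002, -1.0]]
ft_force: [-0.5, -1.3, -1.3]
opening: 0.0151
gripper_force: 108.7
```

```bash
python3 - <<'E'
from h import *
s=avg(4); print(s["time"],s["ft_force"],s["ee_pos"],s["ee_rot"].round(4).tolist())
E
```

```text
29.05 [-0.06813322 -0.29181921 -0.98536105] [0.45300643 0.21700951 0.0280745 ] [[0.0053, 1.0, 0.0043], [1.0, -0.0053, 0.0001], [0.0001, 0.0043, -1.0]]
```

Call:
servo_tool --pt "0 0 0.025 0 0 0" --pt "0 0 0.05 0 0 0" --pt "0 0 0.068 0 0 0" --pt "0 0 0.068 0 0 0" --pt "0 0 0.068 0 0 0"

```text
time: 29.52
ee_pos: [0.4525, 0.2184, 0.0079]
ee_rot: [[0.004, 1.0, 0.005], [1.0, -0.004, 0.001], [0.001, 0.005, -1.0]]
ft_force: [-0.7, 0.4, -1.4]
opening: 0.0151
gripper_force: 108.7
```

Call:
servo_tool --pt "0 0 0.004 0 0 0" --pt "0 0 0.004 0 0 0" --pt "0 0 0.004 0 0 0"

```text
time: 29.77
ee_pos: [0.4531, 0.2188, 0.0074]
ee_rot: [[0.004, 1.0, 0.006], [1.0, -0.004, 0.002], [0.002, 0.006, -1.0]]
ft_force: [0.5, 0.1, -0.4]
opening: 0.0151
gripper_force: 108.7
```

```bash
python3 - <<'E'
from h import *
s=avg(4); print(s["time"],s["ft_force"],s["ee_pos"],s["ee_rot"][2].round(4))
E
```

```text
29.9167 [ 0.32302713 -0.13475805 -0.43316197] [0.45311824 0.21872566 0.00739846] [ 0.0019  0.0062 -1.    ]
```

Call:
servo_tool --pt "0 0 0.004 0 0 0" --pt "0 0 0.007 0 0 0" --pt "0 0 0.007 0 0 0" --pt "0 0 0.007 0 0 0"

```text
time: 30.3
ee_pos: [0.4531, 0.2186, 0.0052]
ee_rot: [[0.004, 1.0, 0.006], [1.0, -0.004, 0.002], [0.002, 0.006, -1.0]]
ft_force: [0.3, -0.3, 0.5]
opening: 0.0152
gripper_force: 108.9
```

Call:
servo_tool --pt "0 0 0 0 0 0" --pt "0 0 0 0 0 0" --pt "0 0 0 0 0 0" --pt "0 0 0 0 0 0" --pt "0 0 0 0 0 0" --grip -0.1

```text
time: 30.72
ee_pos: [0.453, 0.2186, 0.0051]
ee_rot: [[0.004, 1.0, 0.006], [1.0, -0.004, 0.002], [0.002, 0.006, -1.0]]
ft_force: [-0.9, -0.6, -0.1]
opening: 0.0468
gripper_force: 0.0
```

Call:
servo_tool --pt "0 0 -0.06 0 0 0" --pt "0 0 -0.15 0 0 0" --pt "0 0 -0.3 0 0 0" --pt "0 0 -0.43 0 0 0" --pt "0 0 -0.5 0 0 0"

```text
time: 31.13
ee_pos: [0.4536, 0.2203, 0.1597]
ee_rot: [[0.003, 1.0, 0.012], [1.0, -0.003, 0.005], [0.005, 0.012, -1.0]]
ft_force: [0.2, 0.7, 1.0]
opening: 0.0466
gripper_force: 0.0
```

Call:
servo_tool --pt "0 0 -0.1 0 0 0" --pt "0 0 -0.1 0 0 0" --pt "0 0 -0.1 0 0 0" --pt "0 0 -0.1 0 0 0"

```text
time: 31.47
ee_pos: [0.4516, 0.2178, 0.1846]
ee_rot: [[0.004, 1.0, 0.005], [1.0, -0.004, 0.001], [0.001, 0.005, -1.0]]
ft_force: [0.1, -0.5, -0.7]
opening: 0.0469
gripper_force: 0.0
```

```bash
python3 - <<'E'
from h import *
show(); s=manip.get_state(); C=cam("wrist",s); w=capture("wrist"); g=w.mean(2); sc=capture("scene"); t=capture("top")
n,lab,stt,cen=cv2.connectedComponentsWithStats((g<70).astype(np.uint8))
for i in range(1,n):
    x,y,a,b,m=stt[i]
    if 300<m<4000 and a<b: print("dark",stt[i],ray("wrist",(x+a/2,y),.02,C).round(3),ray("wrist",(x+a/2,y+b),.02,C).round(3))
t0=cv2.imread("pics/top0.png"); d=cv2.absdiff(t0,t).max(2)>45
for nme,(x,y,r) in dict(bottle=(328,130,12),shaker=(417,157,10),timer=(412,220,14),cork=(313,263,8),garlic=(262,127,10)).items(): print(nme,int(d[y-r:y+r,x-r:x+r].sum()),"of",4*r*r)
# bail: bright wire pixels in front of jar against the model of the raised loop
for th in(0,1.3,1.6,1.75):
    a=np.radians(228)-th; print(th,proj("top",jp(-.019+.053*np.cos(a),0,.14+.053*np.sin(a))).round(1),proj("scene",jp(-.019+.053*np.cos(a),0,.14+.053*np.sin(a))).round(1))
for n2,a,b in(("top",t0,t),("scene",cv2.imread("pics/scene0.png"),sc)):
    q=proj(n2,jp(-.05,0,.18))[0].astype(int); print(n2,q); print(a.mean(2)[q[1]-8:q[1]+9:2,q[0]-12:q[0]+13:2].astype(int)); print(b.mean(2)[q[1]-8:q[1]+9:2,q[0]-12:q[0]+13:2].astype(int))
E
```

```text
t 31.47 p [0.4516 0.2178 0.1846] z [ 0.005  0.001 -1.   ] q [ 0.24  0.38 -0.94  1.7   0.33  1.23 -0.78] F [ 0.1 -0.5 -0.7]
dark [ 602   79   38   81 2289] [0.731 0.315 0.02 ] [0.752 0.239 0.02 ]
dark [ 315  139   17   93 1515] [0.455 0.261 0.02 ] [0.454 0.164 0.02 ]
dark [ 592  251   48   71 1749] [0.774 0.139 0.02 ] [0.798 0.047 0.02 ]
dark [  0 336  25  64 825] [0.087 0.034 0.02 ] [ 0.059 -0.064  0.02 ]
bottle 56 of 576
shaker 117 of 400
timer 359 of 784
cork 0 of 256
garlic 189 of 400
0 [[366.2 174. ]] [[342.3 218.3]]
1.3 [[367.3 175.5]] [[338.5 194. ]]
1.6 [[369.1 170.5]] [[342.9 188.5]]
1.75 [[370.1 167.3]] [[345.6 186.1]]
top [370 166]
[[39 58 77 79 80 80 79 79 77 81 80 78 79]
 [33 46 60 77 78 76 79 76 80 78 78 77 79]
 [60 65 54 50 71 80 76 81 78 79 75 80 79]
 [60 54 54 51 66 72 65 75 78 79 78 71 65]
 [47 45 55 54 68 48 47 64 69 69 71 70 39]
 [45 46 49 46 45 52 47 56 60 51 56 59 65]
 [43 39 45 45 46 52 47 47 45 51 57 62 72]
 [48 44 41 42 40 43 47 47 47 46 49 43 39]
 [85 63 64 50 62 45 38 45 42 45 45 47 43]]
[[ 23  24  24  25  21  24  21  20  29  21  25  22  28]
 [ 31  19  23  2
[... 732 characters left out ...]
3 102  96  97 198 158 126 138  95 181]
 [ 77  76  85 100 104 100  98  80  76 146 156 123 125]
 [ 79  70  82  92 104 105  96 122  94 139 125 123 125]
 [ 67  72  92  79 101  95  82 130 105 120 125 125 126]]
[[ 13  12   9  10   7   7  47 104 104 103 116 133 111]
 [  8   9   9   7   7  95 103  93 104 103 121  74 140]
 [  8   9  45  98 104 100 125 186 137 189 156  58 173]
 [186 187 188 184  98 191 198 197  80 197 113  52 166]
 [197 180  87  84  87 149 198 197 190 129 113  52 168]
 [153 146 117 176 162 135 115 197 198  78  97  61 122]
 [177 173 177 187 179 140 140  89 200 127 120  81 140]
 [149 161 158 178 174 140 132 137 131  99  98  88  94]
 [120 143 125 174 130 114  77 129  98  96  65  66 133]]
```

```bash
python3 - <<'E'
from h import *
for cn,T in (("scene",dict(garlic=(340,192,7),timer=(325,289,16),shaker=(389,265,12),cork=(244,235,12),jar=(366,245,18),bottle=(365,165,8))),("top",dict(garlic=(262,127,9),timer=(412,221,13),shaker=(417,157,9),cork=(313,263,8),bottle=(328,122,10)))):
    a=cv2.imread(f"pics/{cn}0.png"); b=capture(cn)
    for k,(x,y,r) in T.items():
        m=cv2.matchTemplate(b[y-r-10:y+r+10,x-r-10:x+r+10],a[y-r:y+r,x-r:x+r],cv2.TM_CCOEFF_NORMED); _,v,_,l=cv2.minMaxLoc(m); print(cn,k,round(v,2),np.array(l)-10)
E
```

```text
scene garlic 0.54 [0 0]
scene timer 0.44 [0 0]
scene shaker 0.71 [0 0]
scene cork 0.92 [0 0]
scene jar 0.95 [0 0]
scene bottle 0.8 [0 0]
top garlic 0.52 [  7 -10]
top timer 0.08 [ 2 -7]
top shaker 0.54 [-2  2]
top cork 0.99 [0 0]
top bottle 0.64 [0 0]
```

```bash
python3 -c "
from plant import manip; print(manip.job_done())"
```

```text
the job is handed in; nothing more can be done
None
```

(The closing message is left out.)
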